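Line up a stand's bolt holes with a drift and fit the fallen bolt

ROBOT

A 7-joint arm with a two-finger parallel gripper is mounted at the origin on a cart in front of the work surface, level with it; the furniture and walls round the work are solid. World frame = base frame: x ahead of the robot, y to its left, z up, the work surface at z = 0. Lengths are in mm, angles in rad, forces in N, time in s.
With the tool pointing down it reaches from about 400 to 875 mm from the base axis. Payload 19.3 kg.
Tool frame: the origin (TCP) lies at the very end of the fingers, on their centre line; the grasp point (between the pads) lies 19 mm behind it; y points along the fingers, z is the direction in which the jaws open and shut, and the axes are right-handed (so a half turn about y gives the same grasp; the last joint's range is limited). The gripper opens to 85 mm and grips with 20 to 120 N. Pads are 22 mm wide; open, the fingers measure 114 mm over their backs; the gripper's body (76 mm by 85 mm) begins 54 mm behind the grasp point. The pads swing forward as they close: fully open they stand 13 mm farther back than shut.
Start: joints at [-1.357, 0.521, -0.036, 1.599, 0.021, 1.021, -0.113], TCP at [175.023, 599.985, 231.291] pointing down, gripper open.
Joint ranges: [-2.91, 2.91], [-0.3, 2.13], [-1.5, 1.42], [0.17, 2.43], [-1.26, 4.41], [0.16, 1.93], [-2.52, 2.52]. Speed limits (rad/s): [1.89, 1.89, 2.39, 2.39, 3.01, 3.01, 3.01].

INTERFACE

Orientations are given as a 3x3 rotation matrix whose columns are the frame's x, y, z axes.
In Python, from workcell import status, vision, ticket gives the robot as it stands. The module is installed in compiled form; this text tells all that it offers.
- The arm moves only by the shell command python3 -m crank 'ROWS' [OPENING] [FORCE]. ROWS is text: rows parted by semicolons, each of 4 numbers parted by spaces: the shift along the tool's x, y, z in mm, then the turn about the tool's y in rad. In form: dx dy dz turn; .... A call has 1 to 20 rows; each row is the pose to reach, as a shift and turn from the pose commanded when the call began, along the tool's axes at that moment; what a row does not reach only later rows make up. A row lasts 1/10 s, in which the tool goes at most 50 mm and 8.59 degrees, less where a joint would pass 70% of its speed; a pose out of reach is approached as far as the arm can. A call with a gripper value outside its range is refused whole. OPENING is the finger opening in mm, from 0 to 85.4, set as the call begins (- or left out, the last holds). The fingers move at their own pace and stop on an object; FORCE is the grip in N (left out, the last holds). Time passes only in rows, so rows that repeat a pose let the fingers close. It gives the time, the measured TCP pose, the force and the opening at its end, in the units of the state.
- status.sense(): the state, without advancing time (a new reading comes with each control period).
- vision.snapshot(name): name is "scene" or "top" or "wrist"; returns the picture (400x640x3 uint8, red, green, blue); there is no depth.
- vision.get_calibration(name): a dict with "fx", "fy", "cx", "cy" (pixels), "R" (3x3) and "t" (3): a world point X has camera coordinates R X + t. Camera axes: x right, y down, z forward; pixel columns grow to the right and rows downward; lengths in mm; the calibration is good to about 2 mm. A picture is of the moment at which its call begins: read the wrist's pose just before it. get_calibration takes no time and is no camera call; for the wrist camera it gives the pose at the moment of the call.
- ticket.close_job(): hands the job in, once; it reports no verdict.
The state is a dict: "time_s": time; "joint_pos": joint angles; "qvel": joint speeds; "joint_efforts": joint torques, N m; "tool_pos": TCP position; "tool_rot": TCP orientation; "ft_force": force on the tool from outside, world axes, zero at the start; "moment": the same for the moment, N m; "finger_gap": finger opening in mm.
Only numpy, scipy, OpenCV 4.12 (cv2) and the standard library are available. Lean on these libraries where they do the work, as an engineer would, in place of code of your own. Each camera call takes 0.05 s, during which the arm holds its last target.

TASK

The stand's socket flange has swung a few millimetres out of line on its one fitted bolt. Take the tapered drift from the tool block and drive it down through the flange's open hole, feeling for the hidden hole in the base below, until its collar rests on the flange and the two holes are in line; then stand the drift back in the block, and right the fallen square-head bolt and fit it in the hole in the drift's place, upright and fully down with its head flat on the flange. Leave the other things on the bench where they stand.

Things in the scene. Friction and masses are not known exactly. Their poses are not given: they have to be found in the camera images.
- flange_hole (a point): Centre of the flange's open 14 mm bolt hole, at its top face (48 mm above the bench); z up, y along the flange away from the fitted bolt. The base's own 14 mm hole is hidden right below the 8 mm flange, 3.5 to 4.5 mm back in -y and up to 4.5 mm off to an unknown side, +x or -x. It is 12 mm deep, then hollow to the bench. A nose that misses it stops 8 mm below the flange's top.
- flange_socket (a point): Centre of the top of the column socket (36 mm wide, 27 mm high) in the middle of the bright steel oval flange, 65 mm from its open hole; axes as flange_hole. The flange is 8 mm thick, 172 x 62 mm, 42 mm wide at the ends; it lies on a grey cast base, 130 x 200 mm, 40 mm high, fixed to the bench. A black screw sticks out of the socket in +x, 37 mm from its axis.
- slot_end (a point): Centre of the flange's slotted end, top face, 130 mm from its open hole, under the fitted bolt's square head (22 x 22 x 24 mm high). The flange turns on this bolt and shifts along its slot: it yields stiffly, to about 8 N sideways at the open hole, cannot lift and stays where it is left. With the drift home the holes agree to about 1 mm, the base's hole still the nearer one to the fitted bolt.
- drift_grip (a point): Steel tapered drift, upright in the tool block: mid-handle (dark, grooved, round, 20 mm thick, 50 mm long), on its axis, z up along it. 30 mm below this point is the underside of its collar (24 mm wide, 5 thick), below that 12 mm of 13 mm straight shank, then a 29 mm taper to the flat 5.6 mm nose, 71 mm below this point. Its top end is 30 mm above this point. About 0.14 kg.
- drift_stand (a point): Centre of the mouth of the middle hole, where the drift stands, at the top face of the wooden tool block (52 x 112 mm, 48 mm high, fixed to the bench); y along the block's length, z up. It has three holes, 15 mm wide, 45 mm deep, 36 mm apart along y. In a hole the drift rests with its collar on the block's top.
- bolt_head (a point): Centre of the square head (22 x 22, 24 mm along the bolt) of the loose steel bolt, lying fallen over flat on the bench, this point 11 mm above it. Round shank 12 mm thick, 34 mm long, its end chamfered to 9.6 mm over 1.5 mm; z along the bolt from shank to head. The head's underside is 12 mm from this point, so seated it is 12 mm above the flange's top. About 0.11 kg.
- bottle: White reagent bottle with a blue cap, 46 mm wide, 92 mm high, standing to the right of the tool block; origin at the centre of its foot. To be left alone.
- stopper: Red rubber stopper, 29 mm wide, 25 mm high, standing in front of the base; origin at the centre of its foot. To be left alone.
- weighing: Small glass weighing bottle with a knobbed lid, 35 mm wide, 65 mm high, standing behind the base on the left; origin at the centre of its foot. To be left alone.
Things that resemble listed ones, but are neither listed nor needed, are in the scene too. Leave any pink or turquoise look-alike of the part that bears bolt_head alone.

How it is judged:
By the outcome, as a careful person would: the job done as asked, in the order asked, and still so for the second after the job is handed in, with the robot touching nothing.
It also fails if it takes over 72 s, if anything falls off the work surface, if the arm or the gripper's body presses on something with over 40 N, if the wrist force passes 120 N, or if a joint passes its speed limit or range.

## Working session

There is one attempt and no reset: what is moved stays moved. The work goes in short steps, Python scripts to look and compute and a shell command to move; the robot and the scene stay as the last step left them, time stands still between calls to the robot, and variables do not carry over. Pictures are saved under pics/ and viewed, and the job is handed in when it is done.

```bash
mkdir -p pics; ls
python3 - <<'E'
from workcell import status, vision
import cv2, numpy as np
s=status.sense(); print(s)
for n in ("scene","top","wrist"):
    c=vision.get_calibration(n); print(n,c)
    im=vision.snapshot(n); cv2.imwrite(f"pics/{n}0.png",im[:,:,::-1])
E
```

```text
pics
{'time_s': 0.0, 'joint_pos': array([-1.35722438,  0.52200855, -0.0363372 ,  1.59995212,  0.02118584,
        1.02110241, -0.11280653]), 'qvel': array([-1.94345935e-05,  7.95669697e-04, -2.90808625e-04, -3.74554507e-04,
       -1.84218705e-04,  7.74889663e-04,  2.85241202e-04]), 'joint_efforts': array([ 6.34682619e-04, -9.27102399e+01,  1.98032275e+00, -3.69924438e+01,
        1.78303354e-02,  8.24481976e-03,  3.17707827e-05]), 'tool_pos': array([174.92357904, 599.69809333, 230.74903302]), 'tool_rot': array([[ 9.60001615e-01, -2.46651945e-04,  2.79994355e-01],
       [-2.79994457e-01, -1.05772737e-03,  9.60001034e-01],
       [ 5.93715695e-05, -9.99999410e-01, -1.08448116e-03]]), 'ft_force': array([ 1.56340202, -0.27145003,  0.42804243]), 'moment': array([-0.01837609,  0.01330377,  0.00199477]), 'finger_gap': 85.37392238950684}
scene {'fx': 407.26604136486395, 'fy': 407.26604136486395, 'cx': 329.99384587187063, 'cy': 199.16413757943013, 'R': array([[ 0.58025118, -0.81441821,  0.00561677],
       [-0.34558371, -0.2524523 , -0.90379186],
       [ 0.73748252,  0.52248523, -0.42793541]]), 't': array([-536.4898387 ,  193.37116123,  647.63304874])}
top {'fx': 377.6866063004661, 'fy': 377.6866063004661, 'cx': 323.1555769505487, 'cy': 202.21422995317076, 'R': array([[-0.02663982, -0.99960678, -0.00875261],
       [-0.98980395,  0.02760211, -0.1397364 ],
       [ 0.13992304,  0.00494082, -0.99015006]]), 't': array([-293.04762863,  533.87599373,  970.75935031])}
wrist {'fx': 287.5524384706182, 'fy': 287.5524384706182, 'cx': 318.47894129315955, 'cy': 195.58945180227877, 'R': array([[ 0.28051846,  0.9598468 , -0.00187539],
       [ 0.92210446, -0.26894459,  0.27819449],
       [ 0.26651971, -0.07976799, -0.96052294]]), 't': array([-623.25311441,  -36.57371317,  380.04745346])}
```

View pics/scene0.png

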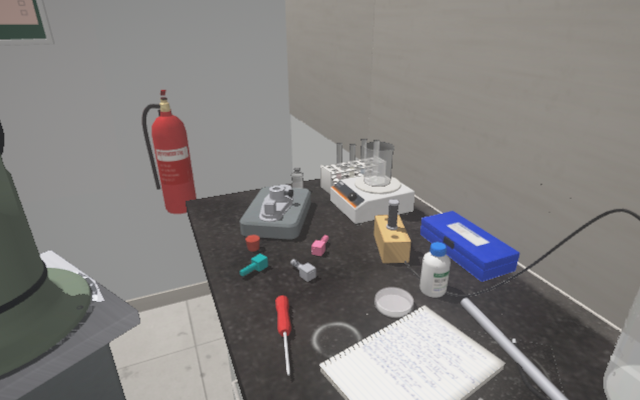

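View pics/top0.png

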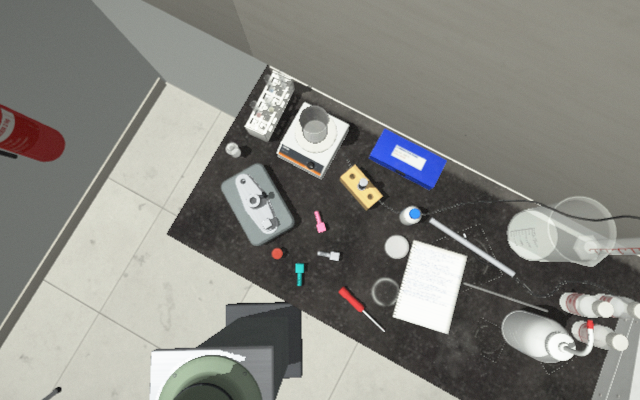

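View pics/wrist0.png

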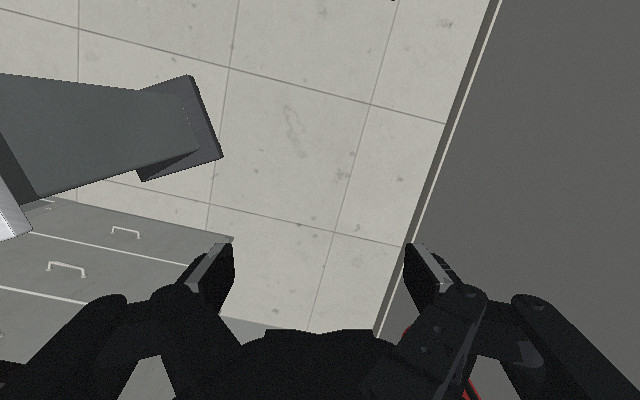

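```bash
cat > h.py <<'E'
import numpy as np, cv2
from workcell import status, vision
def ray(c,u,v):
    d=np.array([(u-c["cx"])/c["fx"],(v-c["cy"])/c["fy"],1.])
    R=np.array(c["R"]);t=np.array(c["t"])
    return -R.T@t, R.T@d
def onplane(c,u,v,z):
    o,d=ray(c,u,v); k=(z-o[2])/d[2]; return o+k*d
def tri(obs):
    A=np.zeros((3,3));b=np.zeros(3)
    for c,u,v in obs:
        o,d=ray(c,u,v); d=d/np.linalg.norm(d);P=np.eye(3)-np.outer(d,d);A+=P;b+=P@o
    x=np.linalg.solve(A,b)
    res=[np.linalg.norm(np.cross(x-ray(c,u,v)[0],ray(c,u,v)[1]/np.linalg.norm(ray(c,u,v)[1]))) for c,u,v in obs]
    return x,res
def proj(c,X):
    p=np.array(c["R"])@np.asarray(X,float)+np.array(c["t"]); return np.array([c["fx"]*p[0]/p[2]+c["cx"],c["fy"]*p[1]/p[2]+c["cy"]])
def snap(n,f):
    import pickle
    s=status.sense(); c=vision.get_calibration(n); im=vision.snapshot(n)
    cv2.imwrite(f"pics/{f}.png",im[:,:,::-1]); pickle.dump((s,c),open(f"pics/{f}.pkl","wb")); return s,c,im
def load(f):
    import pickle
    s,c=pickle.load(open(f"pics/{f}.pkl","rb")); return s,c,cv2.imread(f"pics/{f}.png")
def crop(f,out,u0,v0,u1,v1,k):
    im=cv2.imread(f"pics/{f}.png")[v0:v1,u0:u1]; cv2.imwrite(f"pics/{out}.png",cv2.resize(im,None,fx=k,fy=k,interpolation=cv2.INTER_CUBIC))
E
python3 - <<'E'
from h import *
crop("top0","top0c",210,100,450,280,3.3)
crop("scene0","scene0c",230,140,470,310,3.3)
c=vision.get_calibration("top")
for n,u,v,z in [("openhole?",251,180,48),("socket",252,200,75),("slot",270,225,60),("drift",363,182,90),("bolthead",334,256,11),("boltshank",321,254,6),("stopper",277,254,12),("weigh",233,150,50),("bottle",413,214,90)]:
    print(n,onplane(c,u,v,z).round())
E
```

```text
openhole? [ 589. -117.   48.]
socket [ 531. -125.   75.]
slot [ 467. -169.   60.]
drift [ 567. -410.   90.]
bolthead [ 383. -333.   11.]
boltshank [ 389. -298.    6.]
stopper [ 392. -180.   12.]
weigh [672. -69.  50.]
bottle [ 482. -532.   90.]
```

View pics/top0c.png

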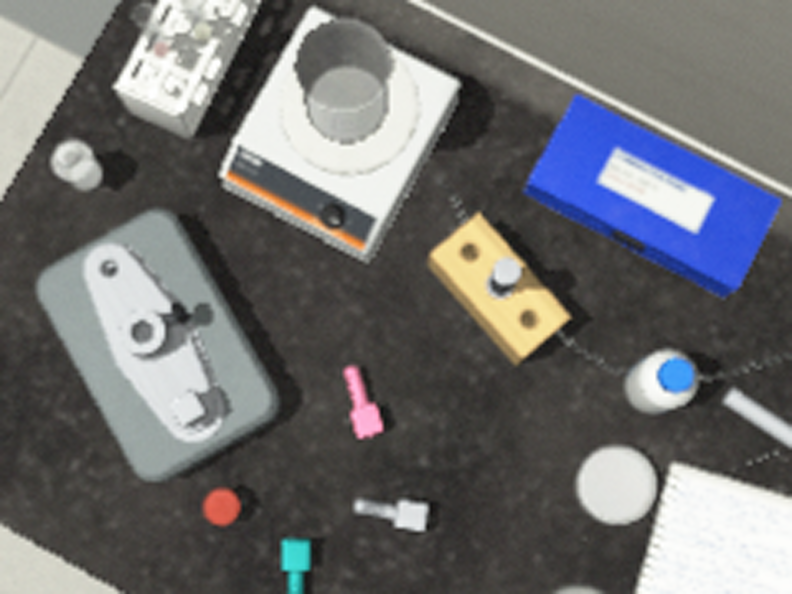

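View pics/scene0c.png

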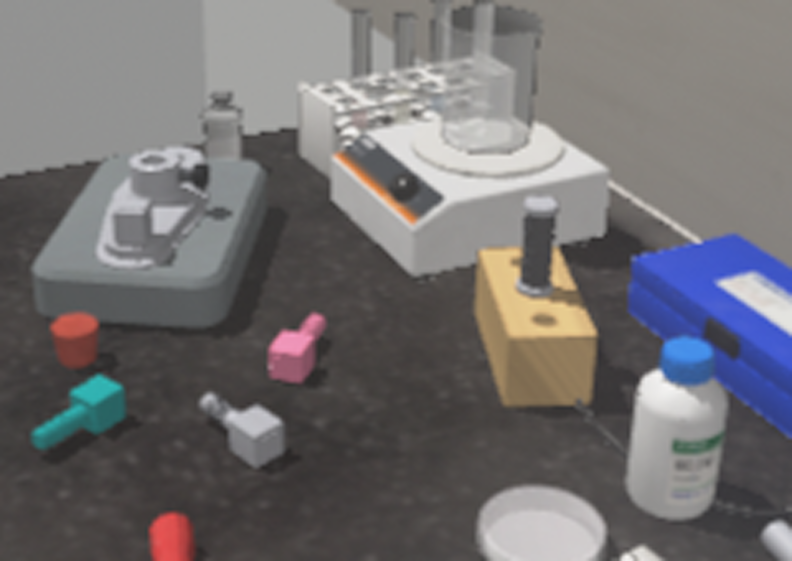

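Run:
```python
from h import *
s=status.sense(); c=vision.get_calibration("wrist")
R=np.array(c["R"]);o=-R.T@np.array(c["t"]); T=s["tool_rot"]
print("cam in tool",T.T@(o-s["tool_pos"]), "axes in tool (rows x,y,z)\n",R@T)
ct=vision.get_calibration("top"); cs=vision.get_calibration("scene")
# two views: crops (top 3.3,210,100) (scene 3.3,230,140)
def P(a,b): 
    return tri([(ct,210+a[0]/3.3,100+a[1]/3.3),(cs,230+b[0]/3.3,140+b[1]/3.3)])
for n,a,b in [("socket top",(145,333),(158,158)),("drift top",(507,268),(540,203)),("bolthead top",(411,515),(257,432)),("shank tip",(361,506),(210,403)),("slot head top",(190,405),(135,207)),("bottle cap",(677,377),(688,352)),("stopper top",(222,505),(75,322)),("weigh knob",(68,150),(222,98)),("beaker rim far",(345,40),(490,14)),("blk far corner",(482,215),(480,252)),("blk near corner",(518,362),(506,338)),("blk right",(570,318),(592,330)),("blk left",(430,258),(480,252))]:
    x,r=P(a,b); print(n,x.round(),np.round(r,1))
for n,a,z in [("hole",(109,268),48),("blkhole1",(469,252),48),("blkhole3",(528,318),48),("pink",(362,400),11),("teal",(296,560),11)]:
    print(n,onplane(ct,210+a[0]/3.3,100+a[1]/3.3,z).round())
```

```text
cam in tool [ -70.27813913 -143.25787667   -0.85410596] axes in tool (rows x,y,z)
 [[ 5.46190196e-04  8.81151671e-04  9.99999463e-01]
 [ 9.60546427e-01 -2.78119550e-01 -2.79575686e-04]
 [ 2.78119154e-01  9.60546063e-01 -9.98293261e-04]]
socket top [ 529. -132.   77.] [1.7 1.7]
drift top [ 566. -410.  107.] [0.3 0.3]
bolthead top [ 383. -335.   15.] [0.8 0.8]
shank tip [ 391. -294.   14.] [0.5 0.5]
slot head top [ 472. -165.   71.] [0.5 0.5]
bottle cap [ 481. -538.   92.] [0.7 0.7]
stopper top [ 395. -183.   27.] [0.4 0.4]
weigh knob [682. -65.  59.] [0.1 0.1]
beaker rim far [ 725. -289.  162.] [5.5 5.5]
blk far corner [ 606. -377.   51.] [24.9 24.9]
blk near corner [ 502. -423.   49.] [1.8 1.8]
blk right [ 534. -464.   53.] [0.3 0.3]
blk left [ 588. -357.   47.] [2. 2.]
hole [586. -96.  48.]
blkhole1 [ 591. -386.   48.]
blkhole3 [ 536. -431.   48.]
pink [ 477. -297.   11.]
teal [ 349. -240.   11.]
```

```bash
python3 -m crank '35 0 -35 0; 70 0 -70 0; 105 0 -104 0; 140 0 -138 0; 175 0 -173 0; 210 0 -208 0; 245 0 -242 0; 280 0 -277 0; 315 0 -312 0; 350 0 -346 0; 385 0 -381 0; 420 0 -416 0; 455 5 -450 0; 490 15 -485 0; 525 30 -520 0; 560 45 -555 0; 601 61 -595 0; 601 61 -595 0; 601 61 -595 0; 601 61 -595 0'
python3 - <<'E'
from h import *
s,c,im=snap("wrist","w1"); print(s["joint_pos"],s["tool_pos"],s["tool_rot"],s["ft_force"],s["moment"])
E
```

```text
time_s: 2.15
tool_pos: [585.0, -138.7, 170.2]
tool_rot: [[0.96, -0.001, 0.28], [-0.28, 0.001, 0.96], [-0.001, -1.0, 0.0]]
ft_force: [1.1, -0.6, 1.2]
finger_gap: 85.7
[-0.01716766  0.56504389  0.22006719  1.73202343 -0.15514605  0.86219972
  1.55829133] [ 584.99099139 -138.67023202  170.17628446] [[ 9.60061318e-01 -6.26481447e-04  2.79788980e-01]
 [-2.79788657e-01  5.56636346e-04  9.60061455e-01]
 [-7.57201405e-04 -9.99999649e-01  3.59122622e-04]] [ 1.09851966 -0.64919624  1.15529058] [-0.02656615 -0.00136378 -0.00191683]
```

View pics/w1.png

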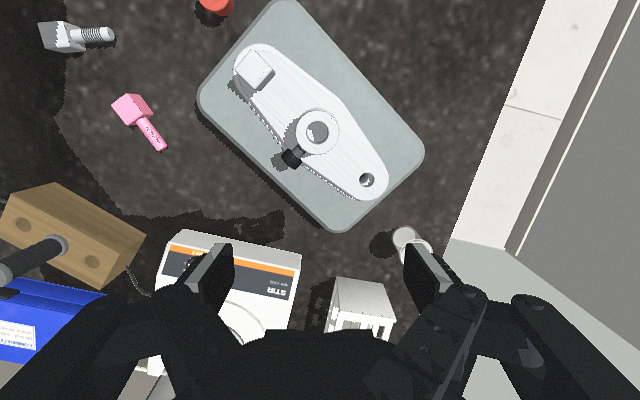

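Run:
```python
from h import *
crop("w1","w1c",220,30,420,220,4)
crop("w1","w1d",0,170,160,290,5)
```

```text
(no output)
```

View pics/w1c.png

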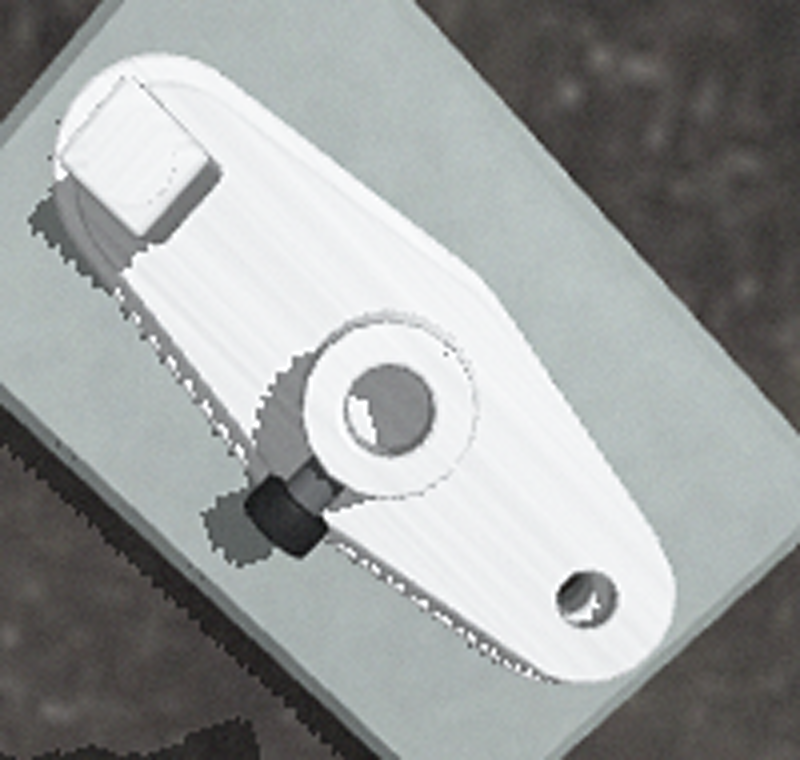

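View pics/w1d.png

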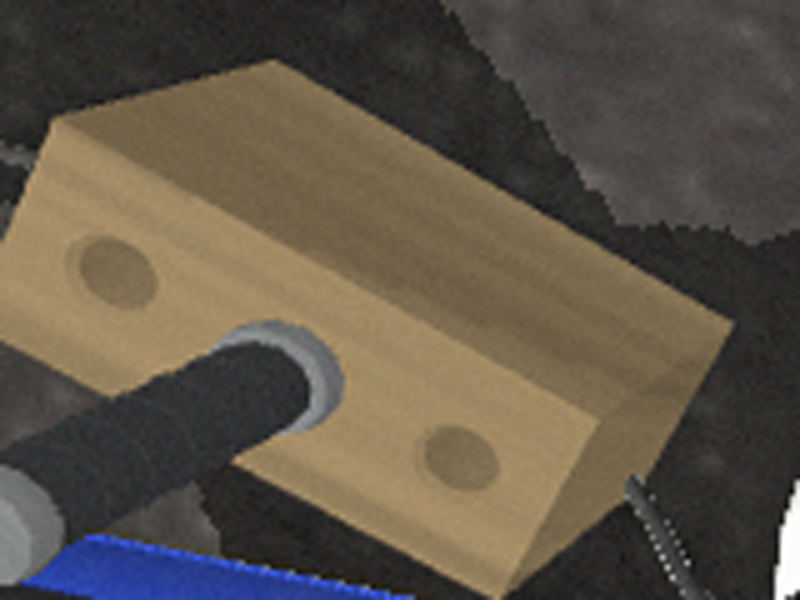

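Run:
```python
from h import *
s,c,im=load("w1")
P=lambda a,k,u0,v0:((a[0]+.5)/k-.5+u0,(a[1]+.5)/k-.5+v0)
f=lambda a,z:onplane(c,*P(a,4,220,30),z).round(1)
g=lambda a,z:onplane(c,*P(a,5,0,170),z).round(1)
print("hole",f((587,599),48),"socket outer top",f((389,410),75),"bore",f((390,408),75), "slot head top corners",[f(a,72) for a in((130,78),(212,157),(140,237),(62,157))])
print("blk h1",g((119,272),48),"h3",g((461,457),48),"corner",g((602,415),48),g((55,122),48),g((500,597),48), "nearbottom",g((733,322),0))
for a in ((75,37),): pass
crop("w1","w1e",345,160,390,200,16)
crop("w1","w1f",20,5,180,155,5)
```

```text
hole [588.3 -93.6  48. ] socket outer top [ 531.6 -125.5   75. ] bore [ 531.3 -125.2   75. ] slot head top corners [array([ 458.6, -155.5,   72. ]), array([ 476.1, -145. ,   72. ]), array([ 486. , -163.4,   72. ]), array([ 468. , -172.9,   72. ])]
blk h1 [ 537.2 -430.1   48. ] h3 [ 592.8 -385.    48. ] corner [ 592.3 -352.7   48. ] [ 506.6 -424.8   48. ] [ 624.9 -393.3   48. ] nearbottom [ 592.5 -353.9    0. ]
```

View pics/w1e.png

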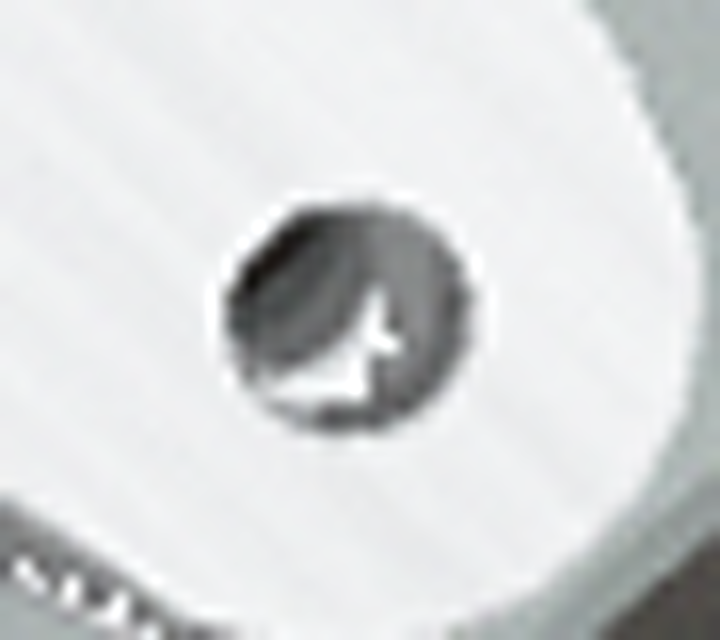

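View pics/w1f.png

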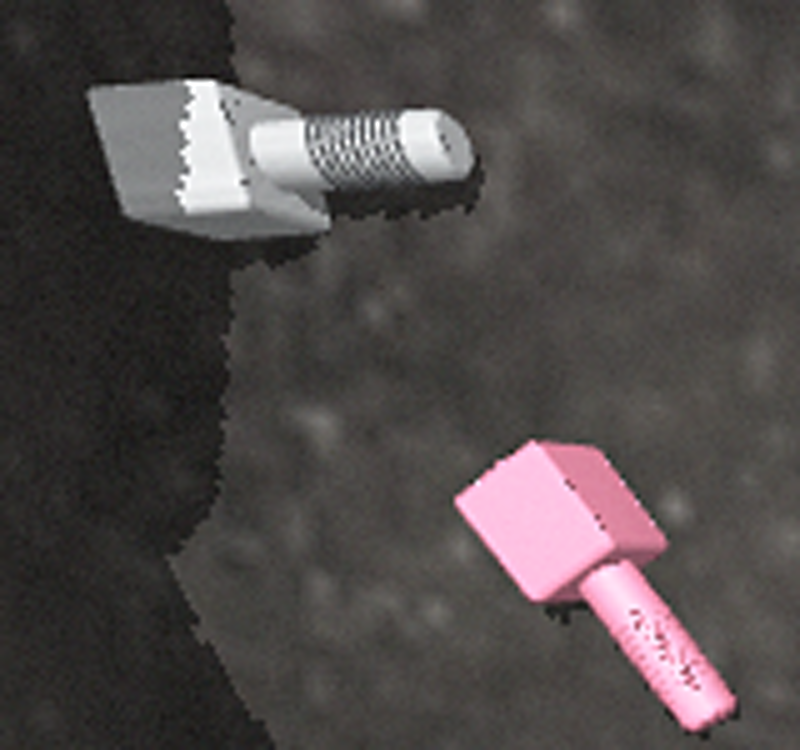

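Run:
```python
from h import *
from scipy.optimize import least_squares
s,c,im=load("w1")
P=lambda a,k,u0,v0:((a[0]+.5)/k-.5+u0,(a[1]+.5)/k-.5+v0)
H=np.array([588.3,-93.6]); ey=np.array([.872,.49]); ex=np.array([.49,-.872])
pts=[(255,378),(300,368),(335,347),(362,312),(375,290)]
q=np.array([(lambda w:[(w-H)@ex,(w-H)@ey])(onplane(c,*P(a,16,345,160),40)[:2]) for a in pts]); print(q.round(1))
for x0 in(-4,0,4):
    r=least_squares(lambda p:np.hypot(*(q-p).T)-7,[x0,-4]); print(r.x.round(2),r.cost)
# hole edge at top
pts=[(222,310),(350,195),(475,310),(345,435)]
print([(lambda w:[round((w-H)@ex,1),round((w-H)@ey,1)])(onplane(c,*P(a,16,345,160),48)[:2]) for a in pts])
```

```text
[[ 6.9  0.9]
 [ 4.6  2.4]
 [ 2.2  3. ]
 [-0.5  2.5]
 [-1.9  2.1]]
[ 1.8  -3.97] 0.019815089251194594
[ 1.8  -3.97] 0.019815089251194823
[ 1.8  -3.97] 0.01981508925119451
[[np.float64(4.9), np.float64(-5.7)], [np.float64(-5.1), np.float64(-5.4)], [np.float64(-5.5), np.float64(5.0)], [np.float64(5.0), np.float64(5.1)]]
```

```bash
python3 -m crank '20 0 -45 0; 40 0 -90 0; 60 0 -135 0; 80 0 -180 0; 98 0 -222 0; 115 0 -263 0; 115 0 -263 0; 115 0 -263 0'
python3 - <<'E'
from h import *
s,c,im=snap("wrist","w2"); print(s["joint_pos"])
crop("w2","w2c",170,60,410,240,3.3)
E
```

```text
time_s: 3.0
tool_pos: [622.3, -423.5, 170.4]
tool_rot: [[0.96, 0.0, 0.28], [-0.28, 0.0, 0.96], [0.0, -1.0, 0.0]]
ft_force: [0.9, 1.4, 0.0]
finger_gap: 85.5
[ 0.40197462  0.80526085  0.22154801  1.26651425 -0.18028185  1.08904657
  1.92811139]
```

View pics/w2.png

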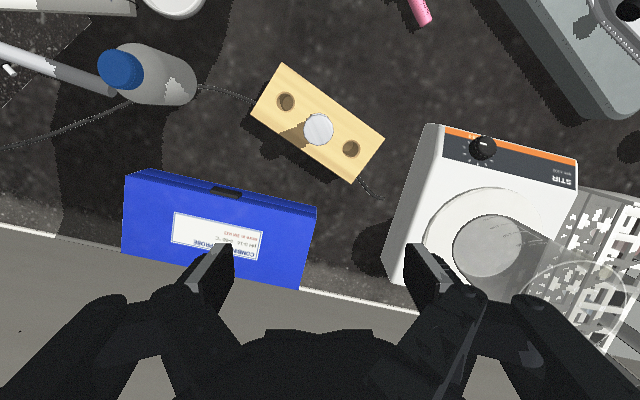

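View pics/w2c.png

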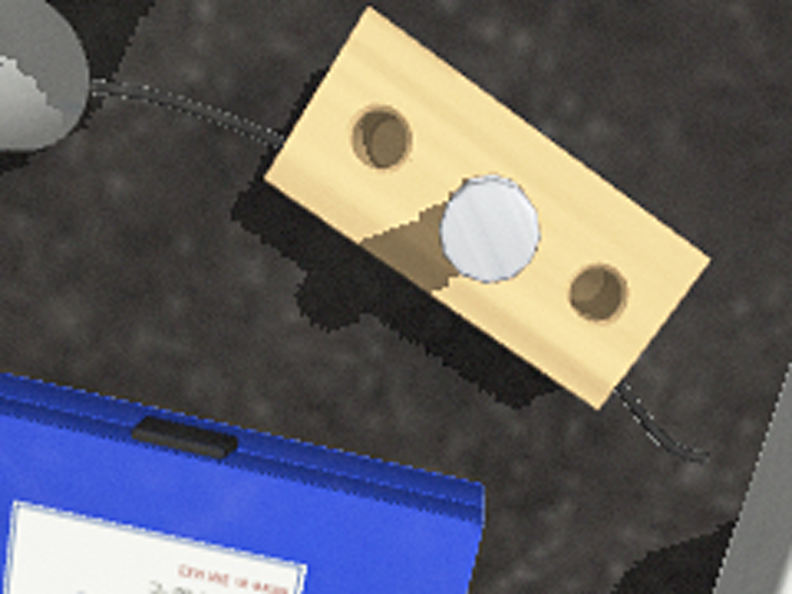

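Run:
```python
from h import *
s1,c1,_=load("w1"); s,c,im=load("w2")
P=lambda a,k,u0,v0:((a[0]+.5)/k-.5+u0,(a[1]+.5)/k-.5+v0)
W=lambda a:P(a,3.3,170,60); W1=lambda a:P(a,5,0,170)
for a,z in [((381,137),48),((598,293),48),((490,229),108),((368,7),48),((710,260),48),((598,408),48),((265,180),48)]: print(onplane(c,*W(a),z).round(1))
print("tri h1",tri([(c,*W((381,137))),(c1,*W1((119,272)))]))
print("tri h3",tri([(c,*W((598,293))),(c1,*W1((461,457)))]))
print("tri drift top",tri([(c,*W((490,229))),(vision.get_calibration("top"),*P((507,268),3.3,210,100))]))
h1=onplane(c,*W((381,137)),48);h3=onplane(c,*W((598,293)),48)
print("mid",(h1+h3)/2, np.linalg.norm(h1-h3),(h3-h1)/np.linalg.norm(h3-h1))
T=s["tool_rot"]
for t in ([565.2,-408,59],):
    print(T.T@(np.array(t)-s["tool_pos"]))
```

```text
[ 537.2 -430.3   48. ]
[ 593.4 -385.2   48. ]
[ 565.2 -408.1  108. ]
[ 506.1 -423.6   48. ]
[ 593.3 -353.3   48. ]
[ 625.3 -393.4   48. ]
[ 539.  -463.7   48. ]
tri h1 (array([ 537.22651518, -430.30790757,   47.78956236]), [np.float64(0.009074951184520839), np.float64(0.009074951184645541)])
tri h3 (array([ 593.16039274, -385.20561411,   47.84600924]), [np.float64(0.28403117683447815), np.float64(0.2840311768341242)])
tri drift top (array([ 564.62545797, -408.09851047,  117.73828516]), [np.float64(0.14393855253919016), np.float64(0.14393855253918464)])
mid [ 565.33591694 -407.73216865   48.        ] 72.04319435619263 [0.77971814 0.62613068 0.        ]
[-59.12826995 111.43865228  -1.17537397]
```

```bash
python3 -m crank '-40 0 -1 0; -59 0 -1 0; -59 20 -1 0; -59 60 -1 0; -59 95 -1 0; -59 111 -1 0; -59 111 -1 0' 60; python3 -m crank '0 0 0 0; 0 0 0 0; 0 0 0 0; 0 0 0 0; 0 0 0 0; 0 0 0 0' 10 80
```

```text
time_s: 3.75
tool_pos: [565.0, -406.5, 57.9]
tool_rot: [[0.96, -0.002, 0.278], [-0.278, 0.002, 0.96], [-0.003, -1.0, 0.001]]
ft_force: [0.6, 0.1, 0.4]
finger_gap: 60.2
time_s: 4.35
tool_pos: [566.0, -408.9, 61.1]
tool_rot: [[0.96, 0.002, 0.28], [-0.28, -0.001, 0.96], [0.002, -1.0, -0.0]]
ft_force: [-0.5, 2.6, 9.3]
finger_gap: 17.6
```

```bash
python3 -m crank '0 -10 0 0; 0 -40 0 0; 0 -80 0 0; 0 -85 0 0; 0 -85 0 0; 0 -85 0 0'
python3 - <<'E'
from h import *
s,c,im=snap("wrist","w3"); print(s["tool_pos"],s["tool_rot"],s["ft_force"],s["moment"])
E
```

```text
time_s: 4.95
tool_pos: [564.8, -408.3, 143.9]
tool_rot: [[0.96, -0.001, 0.28], [-0.28, 0.001, 0.96], [-0.001, -1.0, 0.0]]
ft_force: [-0.7, 0.2, -1.4]
finger_gap: 17.5
[ 564.84847276 -408.31247892  143.85203468] [[ 9.59991820e-01 -6.23702314e-04  2.80027350e-01]
 [-2.80027061e-01  5.12715398e-04  9.59991970e-01]
 [-7.42323547e-04 -9.99999674e-01  3.17549063e-04]] [-0.65172475  0.16099928 -1.35845848] [-0.00717572  0.05437399  0.0108466 ]
```

View pics/w3.png

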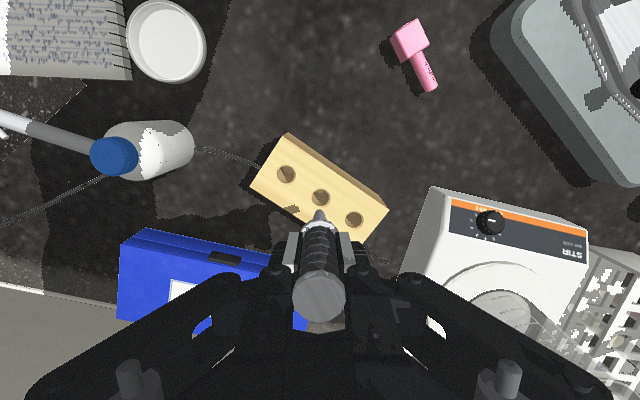

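Run:
```python
from h import *
s,c,im=load("w3"); T=s["tool_rot"]
crop("w3","w3c",270,180,370,330,4)
for dx in(-2,0,2):
  for h in (53.,14,12,-43): print(dx,h,((proj(c,s["tool_pos"]+T@np.array([dx,h,0]))-[270,180]+.5)*4-.5).round())
```

```text
-2 53.0 [201. 125.]
-2 14 [202. 212.]
-2 12 [203. 217.]
-2 -43 [205. 440.]
0 53.0 [201. 135.]
0 14 [202. 224.]
0 12 [203. 230.]
0 -43 [205. 457.]
2 53.0 [201. 146.]
2 14 [202. 236.]
2 12 [202. 242.]
2 -43 [205. 474.]
```

View pics/w3c.png

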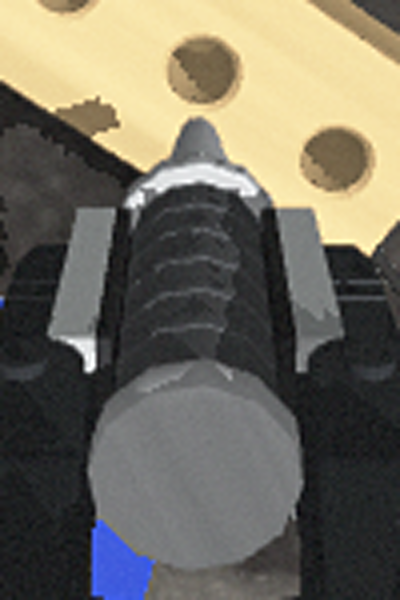

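```bash
python3 -m crank '-4 -16 20 0; -12 -20 55 0; -22 -20 100 0; -31 -20 145 0; -41 -20 190 0; -51 -20 235 0; -59 -20 275 0; -66 -20 306 0; -66 0 306 0; -66 30 306 0; -66 37 306 0; -66 37 306 0; -66 37 306 0'
python3 - <<'E'
from h import *
s,c,im=snap("wrist","w4"); print(s["tool_pos"],s["ft_force"],s["moment"],s["joint_pos"])
crop("w4","w4c",220,60,420,260,4)
E
```

```text
time_s: 6.3
tool_pos: [587.8, -96.8, 107.9]
tool_rot: [[0.96, 0.0, 0.281], [-0.281, -0.0, 0.96], [0.0, -1.0, -0.0]]
ft_force: [0.1, 0.5, -1.5]
finger_gap: 17.7
[587.75871702 -96.8452779  107.91512795] [ 0.05514017  0.52622945 -1.54679488] [-0.03340366 -0.03501831 -0.00274502] [-0.07349548  0.64066766  0.19918216  1.7888609  -0.17816954  0.72922527
  1.50671547]
```

View pics/w4c.png

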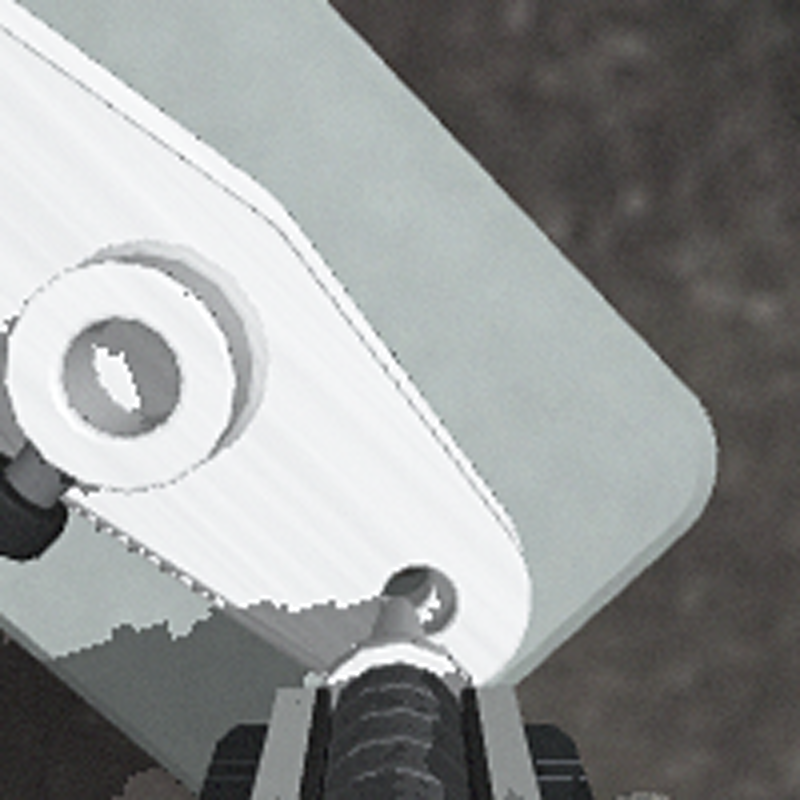

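Run:
```python
from h import *
s,c,im=load("w4"); T=s["tool_rot"]
P=lambda a,k,u0,v0:((a[0]+.5)/k-.5+u0,(a[1]+.5)/k-.5+v0)
print(onplane(c,*P((421.5,601),4,220,60),48))
for dx,h,dz in((-.6,53,-.3),(-3.4,53,-.3),(-.6,53,2.5),(-.6,53,-3.1)): print(((proj(c,s["tool_pos"]+T@np.array([dx,h,dz]))-[220,60]+.5)*4-.5).round())
crop("w4","w4e",305,190,345,225,18)
```

```text
[588.49483514 -93.08352206  48.        ]
[399. 612.]
[399. 598.]
[415. 612.]
[384. 612.]
```

View pics/w4e.png

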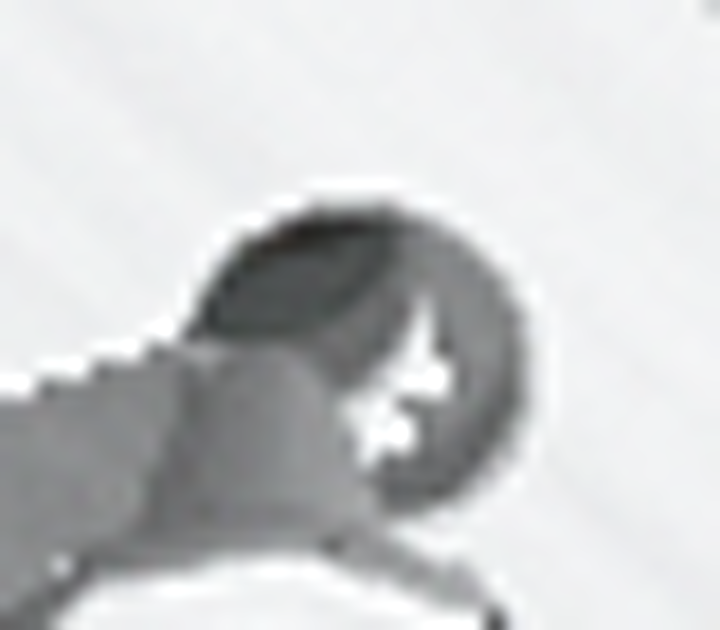

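```bash
python3 -m crank '-0.6 0 0.5 0; -0.6 4 0.5 0; -0.6 8 0.5 0; -0.6 11 0.5 0; -0.6 13 0.5 0; -0.6 13 0.5 0'; python3 -m crank '0 2 0 0; 0 4 0 0; 0 6 0 0; 0 7 0 0; 0 7 0 0'
```

```text
time_s: 6.95
tool_pos: [586.9, -95.7, 93.9]
tool_rot: [[0.96, -0.001, 0.28], [-0.28, 0.0, 0.96], [-0.001, -1.0, -0.0]]
ft_force: [0.1, 0.2, -1.3]
finger_gap: 17.2
time_s: 7.45
tool_pos: [587.3, -95.5, 87.2]
tool_rot: [[0.96, 0.0, 0.28], [-0.28, 0.0, 0.96], [0.0, -1.0, 0.0]]
ft_force: [2.4, 1.9, -1.1]
finger_gap: 17.2
```

```bash
python3 -m crank '-0.2 2 -0.5 0; -0.3 4 -1 0; -0.4 6 -1.4 0; -0.4 8 -1.4 0; -0.4 8 -1.4 0'; python3 -c "
from workcell import status as s;d=s.sense();print(d['ft_force'],d['moment'])"
```

```text
time_s: 7.95
tool_pos: [587.0, -95.8, 79.4]
tool_rot: [[0.96, 0.001, 0.279], [-0.279, 0.001, 0.96], [0.001, -1.0, 0.001]]
ft_force: [4.4, 7.2, 0.8]
finger_gap: 17.4
[4.37894791 7.22853519 0.83301786] [ 1.90181408 -0.93309595  0.01729145]
```

```bash
python3 -m crank '0 2 0 0; 0 4 0 0; 0 6 0 0; 0 8 0 0; 0 8 0 0'; python3 -c "
from workcell import status as s;d=s.sense();print(d['ft_force'],d['moment'])"
```

```text
time_s: 8.45
tool_pos: [586.8, -95.6, 71.3]
tool_rot: [[0.96, 0.001, 0.279], [-0.279, 0.001, 0.96], [0.0, -1.0, 0.002]]
ft_force: [3.8, 8.1, -0.1]
finger_gap: 17.6
[ 3.83881901  8.13478524 -0.11093183] [ 2.11672538 -0.75711245  0.04285444]
```

```bash
python3 -m crank '0 2 0 0; 0 4 0 0; 0 6 0 0; 0 8 0 0; 0 8 0 0'; python3 -c "
from workcell import status as s;d=s.sense();print(d['ft_force'],d['moment'])"
```

```text
time_s: 8.95
tool_pos: [586.7, -96.3, 63.5]
tool_rot: [[0.96, 0.001, 0.28], [-0.28, 0.001, 0.96], [0.0, -1.0, 0.001]]
ft_force: [2.9, 5.3, 1.9]
finger_gap: 17.6
[2.91674365 5.33928521 1.94025729] [ 1.38177718 -0.48198294  0.01229785]
```

```bash
python3 -m crank '0 1 0 0; 0 2 0 0; 0 3 0 0; 0 4 0 0; 0 5 0 0; 0 6 0 0; 0 6 0 0'
python3 - <<'E'
from h import *
s,c,im=snap("wrist","w5"); print(s["tool_pos"],s["ft_force"],s["moment"])
crop("w5","w5c",230,90,410,250,4)
E
```

```text
time_s: 9.65
tool_pos: [587.4, -96.9, 60.2]
tool_rot: [[0.96, 0.003, 0.28], [-0.28, 0.001, 0.96], [0.003, -1.0, 0.001]]
ft_force: [-10.8, 6.9, 51.0]
finger_gap: 17.7
[587.40870389 -96.90876434  60.17868283] [-10.76024482   6.89575922  51.02040287] [ 1.39578056  2.71779598 -0.09085217]
```

View pics/w5c.png

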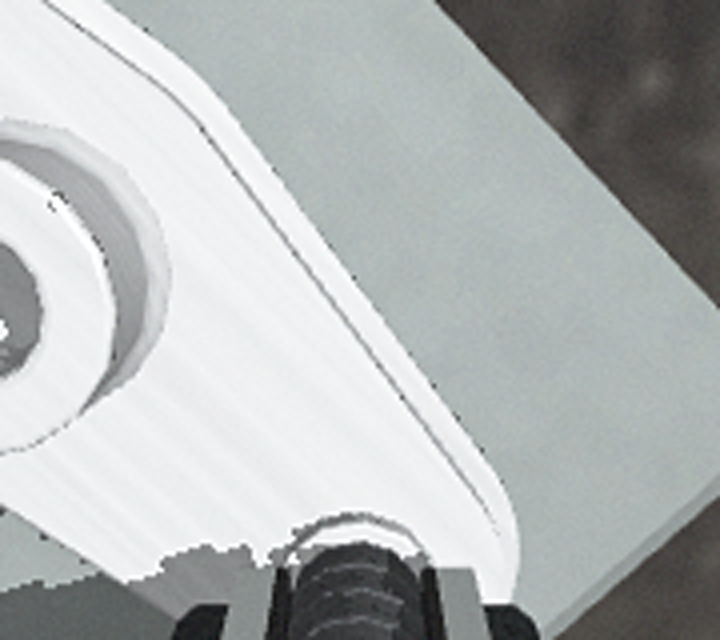

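```bash
python3 -m crank '0 -3 0 0; 0 -6 0 0; 0 -7 0 0'; python3 -m crank '0 -10 0 0; 0 -30 0 0; 0 -60 0 0; 0 -100 0 0; 0 -110 0 0; 0 -110 0 0'
python3 - <<'E'
from h import *
s,c,im=snap("wrist","w6"); print(s["tool_pos"],s["ft_force"],s["moment"])
E
```

```text
time_s: 10.0
tool_pos: [586.7, -96.6, 64.4]
tool_rot: [[0.96, 0.001, 0.28], [-0.28, 0.0, 0.96], [0.001, -1.0, 0.0]]
ft_force: [4.7, 3.6, -5.0]
finger_gap: 17.6
time_s: 10.6
tool_pos: [586.7, -97.4, 175.5]
tool_rot: [[0.96, 0.002, 0.28], [-0.28, -0.0, 0.96], [0.002, -1.0, 0.0]]
ft_force: [-0.2, -0.3, -2.7]
finger_gap: 17.4
[586.72058363 -97.40350313 175.50540856] [-0.19043006 -0.32967601 -2.70528195] [-0.01471847  0.03983623  0.00911305]
```

View pics/w6.png

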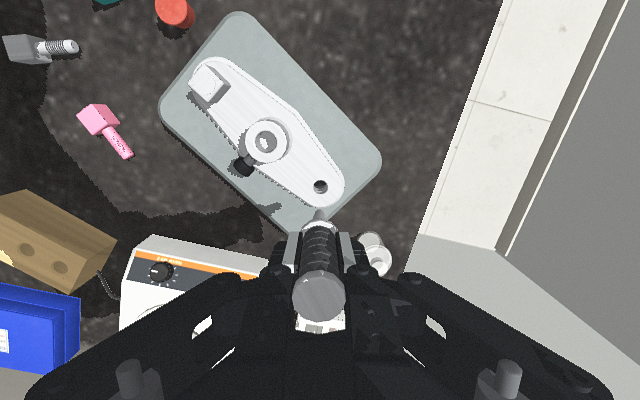

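Run:
```python
from h import *
crop("w6","w6e",300,165,345,240,10)
crop("w6","w6f",270,180,370,330,4)
s,c,im=load("w6"); T=s["tool_rot"]
for dx in(0,): 
  for h in (53.,54,-43): print(dx,h,((proj(c,s["tool_pos"]+T@np.array([dx,h,0]))-[270,180]+.5)*4-.5).round())
```

```text
0 53.0 [201. 135.]
0 54 [201. 133.]
0 -43 [205. 457.]
```

View pics/w6e.png

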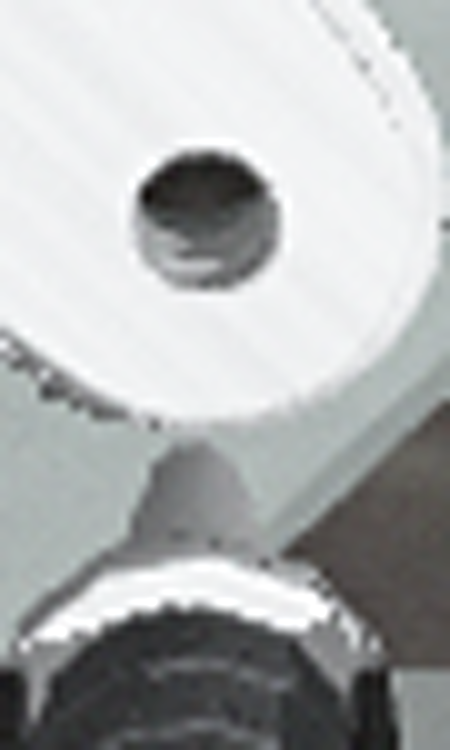

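View pics/w6f.png

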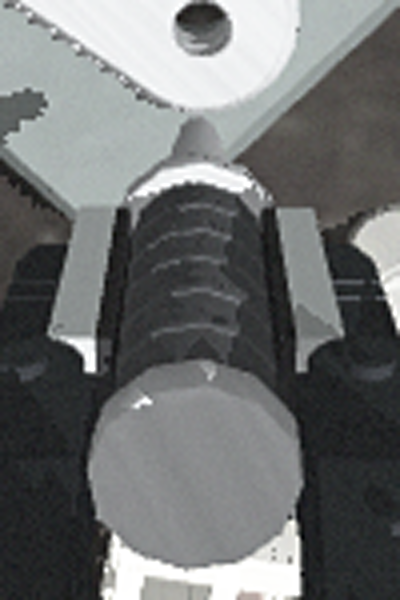

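```bash
python3 -m crank '8 0 -40 0; 18 0 -85 0; 28 0 -130 0; 38 0 -175 0; 48 0 -220 0; 58 0 -264 0; 66.9 0 -304.2 0; 66.9 30 -304.2 0; 66.9 60 -304.2 0; 66.9 60 -304.2 0; 66.9 60 -304.2 0'
python3 - <<'E'
from h import *
s6,c6,_=load("w6"); print("hole",onplane(c6,300+20.85-.5,165+22.15-.5,48))
s,c,im=snap("wrist","w7"); print(s["tool_pos"],s["ft_force"])
crop("w7","w7c",250,130,400,260,5)
E
```

```text
time_s: 11.75
tool_pos: [564.8, -407.4, 113.3]
tool_rot: [[0.96, -0.002, 0.28], [-0.28, 0.001, 0.96], [-0.002, -1.0, 0.0]]
ft_force: [1.0, 0.0, -1.0]
finger_gap: 17.6
hole [586.31087503 -96.52518834  48.        ]
[ 564.81017014 -407.42384528  113.34568766] [ 0.96949705  0.01241398 -0.9940911 ]
```

View pics/w7c.png

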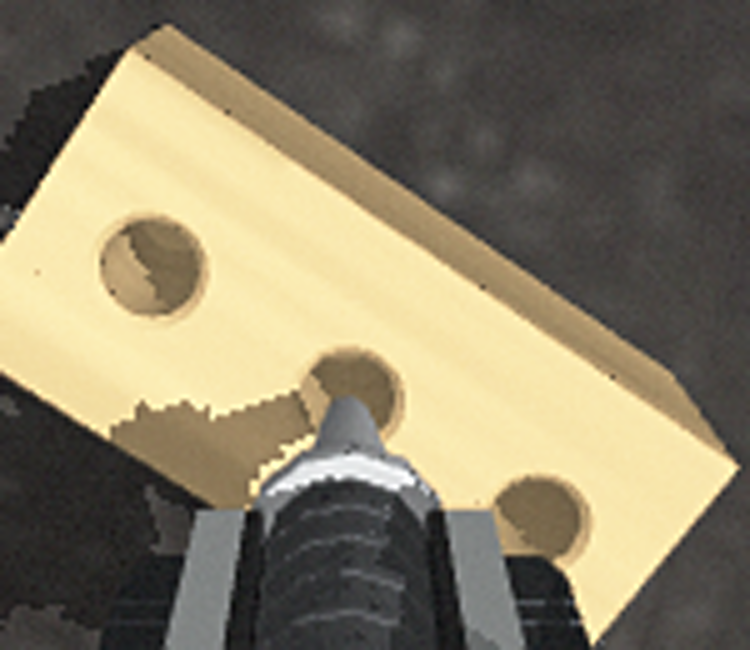

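```bash
python3 -m crank '0.5 10 -0.5 0; 0.5 20 -0.5 0; 0.5 30 -0.5 0; 0.5 38 -0.5 0; 0.5 44 -0.5 0; 0.5 49 -0.5 0; 0.5 51 -0.5 0; 0.5 52 -0.5 0; 0.5 52 -0.5 0'
```

```text
time_s: 12.7
tool_pos: [565.7, -408.4, 62.4]
tool_rot: [[0.96, 0.0, 0.28], [-0.28, -0.0, 0.96], [0.0, -1.0, -0.0]]
ft_force: [0.5, 0.5, -1.9]
finger_gap: 17.4
```

```bash
python3 -m crank '0 1 0 0; 0 2 0 0; 0 2.5 0 0; 0 2.5 0 0'; python3 -m crank '0 0 0 0; 0 0 0 0; 0 0 0 0; 0 0 0 0; 0 0 0 0' 50; python3 -c "
from workcell import status as s;d=s.sense();print(d['ft_force'],d['moment'])"
```

```text
time_s: 13.1
tool_pos: [565.9, -408.5, 61.1]
tool_rot: [[0.96, 0.001, 0.28], [-0.28, -0.0, 0.96], [0.001, -1.0, -0.0]]
ft_force: [-4.4, 2.5, 13.7]
finger_gap: 17.8
time_s: 13.6
tool_pos: [565.6, -408.3, 59.7]
tool_rot: [[0.96, -0.0, 0.28], [-0.28, 0.0, 0.96], [-0.0, -1.0, -0.0]]
ft_force: [0.4, 1.1, 0.4]
finger_gap: 49.9
[0.39663079 1.11192765 0.42532344] [-0.0099735  -0.00101782 -0.04188309]
```

```bash
python3 -m crank '0 -20 0 0; 0 -60 0 0; -5 -75 0 0.1; -30 -75 2 0.25; -55 -75 4 0.4; -80 -75 6 0.55; -105 -75 8 0.7; -130 -75 10 0.85; -155 -73 12 1.0; -175 -70 14 1.15; -196 -70 16 1.3; -196 -70 16 1.4; -196 -70 16 1.48; -196 -70 16 1.48; -196 -70 16 1.48' 60
python3 - <<'E'
from h import *
s,c,im=snap("wrist","w8"); print(s["tool_pos"],s["ft_force"],s["joint_pos"])
E
```

```text
time_s: 15.1
tool_pos: [382.1, -338.1, 129.8]
tool_rot: [[-0.189, -0.0, 0.982], [-0.982, -0.0, -0.189], [0.0, -1.0, -0.0]]
ft_force: [0.3, -0.1, 0.4]
finger_gap: 60.2
[ 382.13106382 -338.07874749  129.79880198] [ 0.33419939 -0.14058035  0.42716014] [ 0.15986202  0.57393248  0.61989465  2.01335147 -0.50555124  0.70895244
  0.90737046]
```

View pics/w8.png

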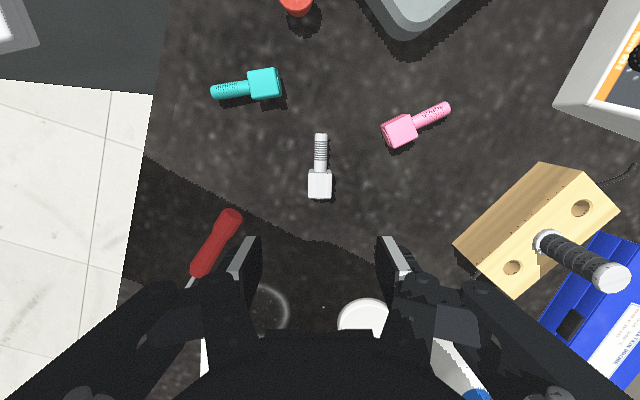

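Run:
```python
from h import *
crop("w8","w8c",295,120,345,210,8)
```

```text
(no output)
```

View pics/w8c.png

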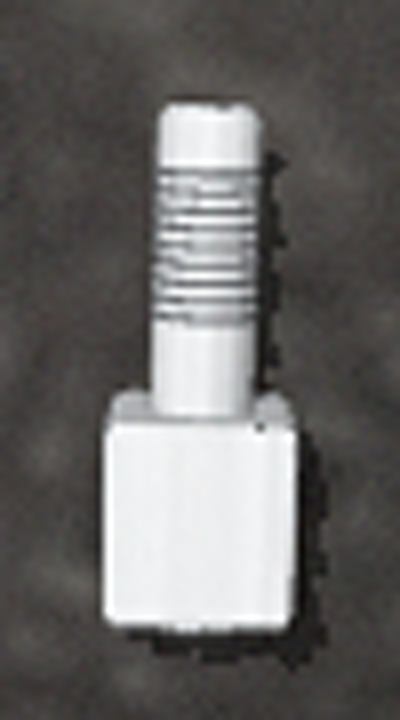

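Run:
```python
from h import *
s,c,im=load("w8");T=s["tool_rot"]
P=lambda a:((a[0]+.5)/8-.5+295,(a[1]+.5)/8-.5+120)
def L(a,z):
    w=onplane(c,*P(a),z); return w.round(1),(T.T@(w-s["tool_pos"])).round(1)
for a,z in[((105,424),22),((295,424),22),((295,628),22),((105,628),22),((200,524),22),((204,415),15),((210,104),15),((211,104),11)]: print(a,L(a,z))
ct=vision.get_calibration("top")
print(tri([(c,*P((200,524))),(ct,210+411/3.3,100+515/3.3)]))
```

```text
(105, 424) (array([ 376.3, -318.5,   22. ]), array([-18.1, 107.8,  -9.4]))
(295, 424) (array([ 397.1, -322.5,   22. ]), array([-18.1, 107.8,  11.7]))
(295, 628) (array([ 392.9, -345.8,   22. ]), array([  5.6, 107.8,  12. ]))
(105, 628) (array([ 371.6, -341.7,   22. ]), array([  5.6, 107.8,  -9.6]))
(200, 524) (array([ 384.5, -331.8,   22. ]), array([ -6.7, 107.8,   1.2]))
(204, 415) (array([ 387.1, -321. ,   15. ]), array([-17.7, 114.8,   1.7]))
(210, 104) (array([ 394.3, -287. ,   15. ]), array([-52.4, 114.8,   2.3]))
(211, 104) (array([ 394.4, -287.3,   11. ]), array([-52.2, 118.8,   2.4]))
(array([ 383.44427658, -334.08338651,   12.22002435]), [np.float64(0.6783178188831025), np.float64(0.6783178188830871)])
```

```bash
python3 -m crank '-17 30 1.2 0; -17 75 1.2 0; -17 105 1.2 0; -17 118 1.2 0; -17 121 1.2 0; -17 121 1.2 0' 45; python3 -m crank '0 0 0 0; 0 0 0 0; 0 0 0 0; 0 0 0 0; 0 0 0 0' 10 25;  python3 -m crank '0 -20 0 0; 0 -60 0 0; 0 -80 0 0; 0 -80 0 0; 0 -80 0 0'
python3 - <<'E'
from h import *
s,c,im=snap("wrist","w9"); print(s["tool_pos"],s["ft_force"],s["joint_pos"])
crop("w9","w9c",240,180,400,340,4)
E
```

```text
time_s: 15.75
tool_pos: [386.5, -322.2, 9.5]
tool_rot: [[-0.192, 0.0, 0.981], [-0.981, -0.0, -0.192], [0.0, -1.0, 0.001]]
ft_force: [-0.5, 0.3, -0.4]
finger_gap: 44.8
time_s: 16.25
tool_pos: [387.1, -322.0, 10.1]
tool_rot: [[-0.192, 0.002, 0.981], [-0.981, -0.001, -0.192], [0.001, -1.0, 0.002]]
ft_force: [-1.4, 1.3, 10.6]
finger_gap: 20.8
time_s: 16.75
tool_pos: [386.9, -321.4, 89.2]
tool_rot: [[-0.191, 0.001, 0.982], [-0.982, -0.0, -0.191], [0.0, -1.0, 0.001]]
ft_force: [-0.8, -0.3, -1.9]
finger_gap: 21.3
[ 386.93001154 -321.38171794   89.24439391] [-0.75427632 -0.32053849 -1.93259019] [ 0.16878771  0.62842327  0.56218753  2.05417261 -0.57535281  0.6148374
  0.93467536]
```

View pics/w9c.png

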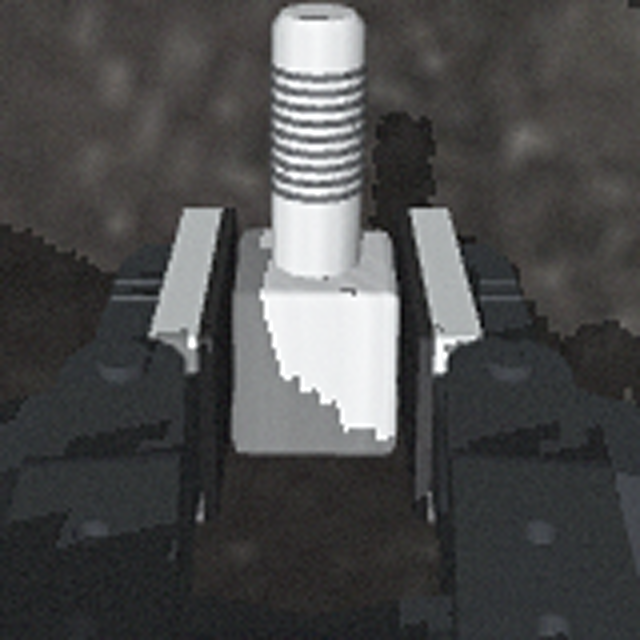

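```bash
python3 -m crank '10 0 25 -0.13; 20 0 53 -0.27; 30 0 80 -0.41; 40 0 107 -0.55; 50.1 0 134.8 -0.69; 50.1 4 134.8 -0.82; 50.1 9 134.8 -0.873; 50.1 9 134.8 -0.873; 50.1 9 134.8 -0.873'
python3 - <<'E'
from h import *
s,c,im=snap("wrist","w10"); print(s["tool_pos"],s["ft_force"],s["joint_pos"])
s,c,im=snap("scene","s10"); crop("s10","s10c",330,160,470,300,5)
E
```

```text
time_s: 17.7
tool_pos: [508.6, -396.5, 79.1]
tool_rot: [[0.627, -0.001, 0.779], [-0.779, 0.001, 0.627], [-0.001, -1.0, -0.0]]
ft_force: [-0.4, -0.2, -1.4]
finger_gap: 21.1
[ 508.64009027 -396.54384151   79.07763192] [-0.39358358 -0.15807433 -1.43782205] [ 0.355735    0.76665496  0.33507059  1.66690307 -0.33542381  0.7664621
  1.52545287]
```

View pics/w10.png

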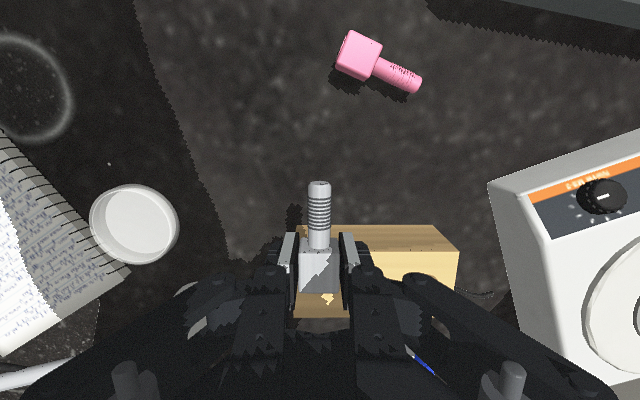

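View pics/s10c.png

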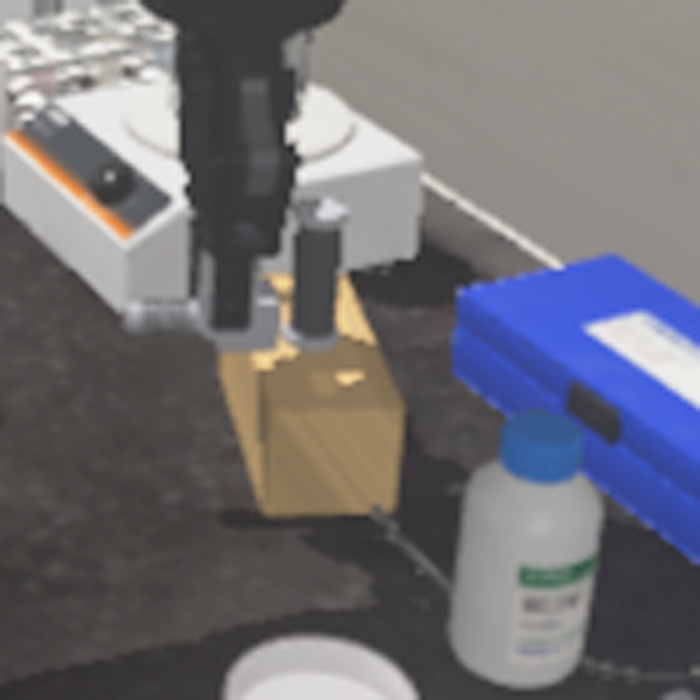

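```bash
python3 -m crank '1 8 0 0; 1 16 0 0; 1 19 0 0; 1 20 0 0; 1 20 0 0'; python3 -m crank '0 1 0 0; -1 2 0 0; -2 3 0 0; -3 4 0 0; -3.5 5 0 0; -3.5 5 0 0'
python3 - <<'E'
from h import *
s,c,im=snap("scene","s11"); crop("s11","s11c",330,160,470,300,5); print(s["ft_force"],s["moment"])
E
```

```text
time_s: 18.3
tool_pos: [509.7, -397.5, 59.6]
tool_rot: [[0.629, -0.0, 0.778], [-0.778, 0.0, 0.629], [-0.0, -1.0, -0.0]]
ft_force: [-0.2, 0.3, -1.3]
finger_gap: 21.2
time_s: 18.9
tool_pos: [508.0, -395.4, 55.8]
tool_rot: [[0.629, 0.002, 0.778], [-0.778, -0.001, 0.629], [0.002, -1.0, 0.0]]
ft_force: [-1.4, -0.8, 10.0]
finger_gap: 21.4
[-1.38878568 -0.78205033 10.00981582] [-0.1793009   0.09520023 -0.07233999]
```

View pics/s11c.png

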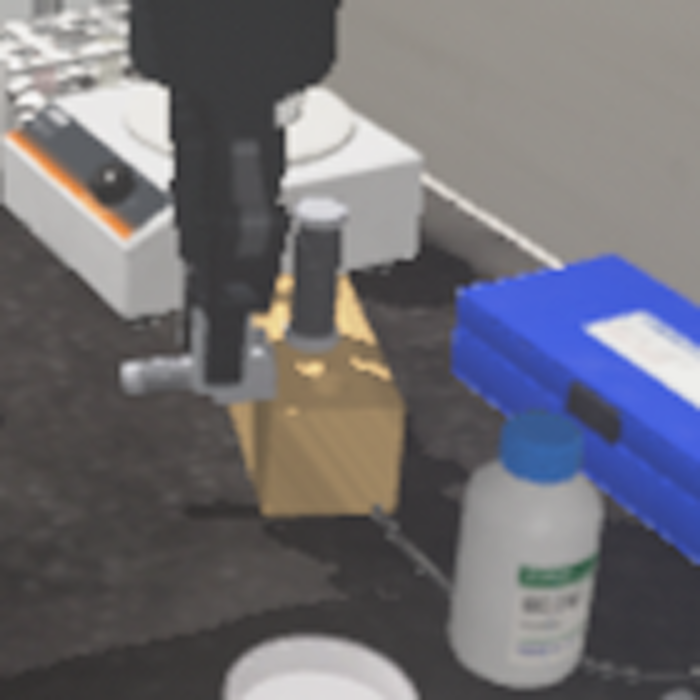

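```bash
python3 -m crank '0.5 1 0 0; 0.5 2 0 0; 0.5 3 0 0; 0.3 4 0 0; 0 5 0 0; -0.5 6 0 0; -0.5 6 0 0'
python3 - <<'E'
from h import *
s,c,im=snap("scene","s12"); crop("s12","s12c",330,160,470,300,5); print(s["ft_force"],s["moment"])
E
```

```text
time_s: 19.65
tool_pos: [507.2, -394.4, 49.8]
tool_rot: [[0.629, 0.001, 0.778], [-0.778, -0.0, 0.629], [0.0, -1.0, 0.0]]
ft_force: [-5.4, 3.7, 16.1]
finger_gap: 21.3
[-5.44460586  3.67648304 16.0548336 ] [ 0.74156748  0.88571737 -0.08633745]
```

View pics/s12c.png

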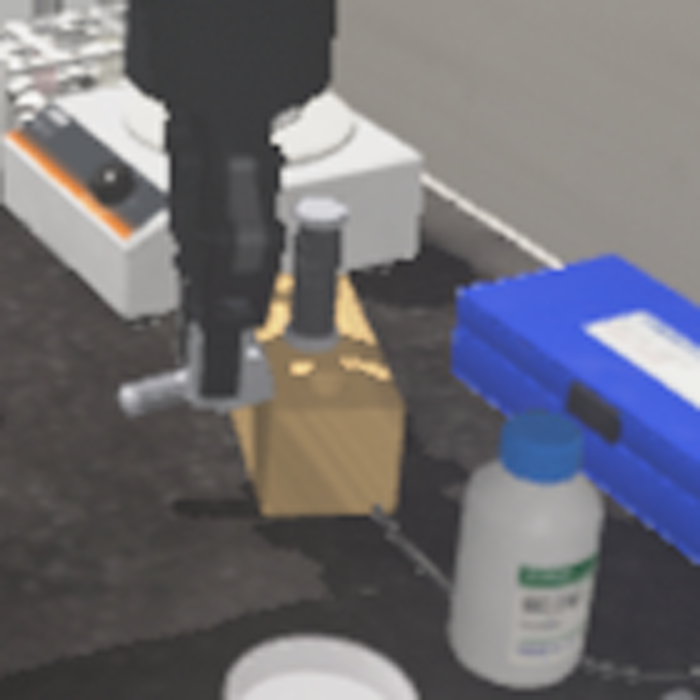

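```bash
python3 -m crank '0 1 0 0; 0 2 0 0; 0 3 0 0; 0 4 0 0; 0 5 0 0; 0 6 0 0; 0 7 0 0; 0 7 0 0'
python3 - <<'E'
from h import *
s,c,im=snap("scene","s13"); crop("s13","s13c",330,160,470,300,5); print(s["ft_force"],s["moment"])
E
```

```text
time_s: 20.5
tool_pos: [506.9, -394.0, 42.8]
tool_rot: [[0.629, -0.0, 0.778], [-0.778, 0.001, 0.629], [-0.001, -1.0, 0.0]]
ft_force: [-8.2, 7.5, 19.7]
finger_gap: 21.4
[-8.15293274  7.49311665 19.68772436] [ 1.23254557  1.46735182 -0.07193548]
```

View pics/s13c.png

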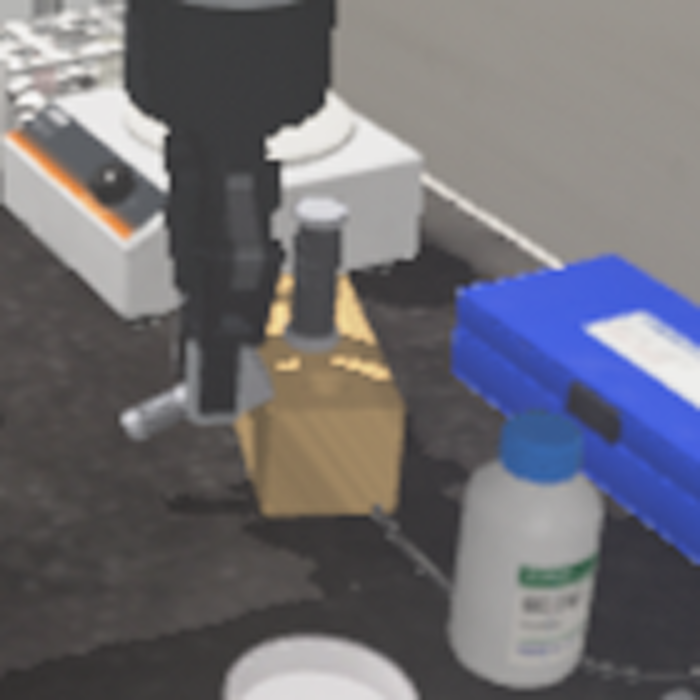

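```bash
python3 -m crank '0 1 0 0; 0.5 2 0 0; 1 3 0 0; 1.5 3.5 0 0; 1.5 3.5 0 0'; python3 -m crank '-3 0 0 0; -6 -6 0 0; -6 -30 0 0; -6 -45 0 0; -6 -45 0 0; -6 -45 0 0'
python3 - <<'E'
from h import *
s,c,im=snap("scene","s14"); crop("s14","s14c",330,140,470,280,5); print(s["ft_force"],s["moment"])
s,c,im=snap("wrist","w14"); print(s["tool_pos"]); crop("w14","w14c",240,160,400,340,4)
E
```

```text
time_s: 21.05
tool_pos: [507.2, -394.5, 39.2]
tool_rot: [[0.629, -0.001, 0.778], [-0.778, 0.002, 0.629], [-0.003, -1.0, 0.0]]
ft_force: [-12.1, 12.1, 24.9]
finger_gap: 21.2
time_s: 21.65
tool_pos: [504.5, -390.7, 83.3]
tool_rot: [[0.629, 0.0, 0.777], [-0.777, -0.0, 0.629], [0.0, -1.0, 0.0]]
ft_force: [0.1, -0.6, -1.2]
finger_gap: 21.5
[ 0.05722357 -0.59635494 -1.20808444] [-0.04060745  0.01565639  0.02570781]
[ 504.29351299 -390.5688812    82.82276644]
```

View pics/s14c.png

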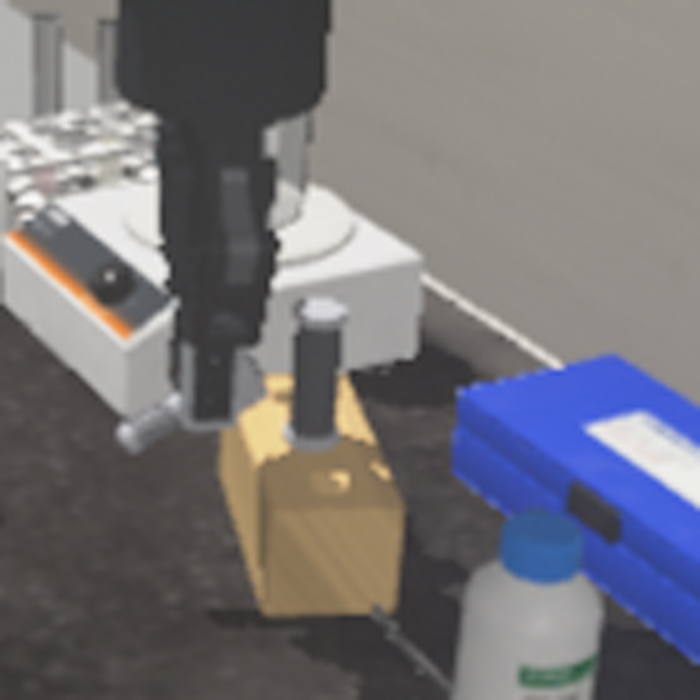

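View pics/w14c.png

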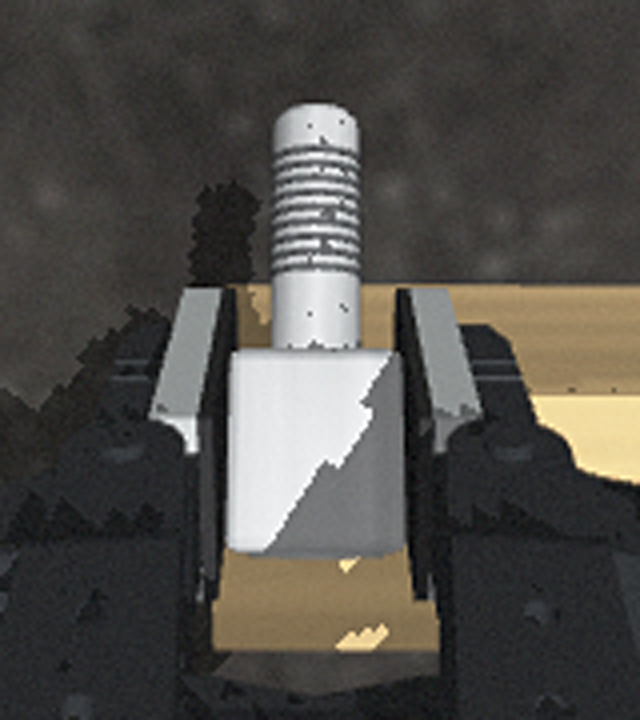

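Run:
```python
from h import *
s,c,im=load("w14");T=s["tool_rot"]
P=lambda a:((a[0]+.5)/4-.5+240,(a[1]+.5)/4-.5+160)
def D(a,w):
    o,d=ray(c,*P(a)); return (T.T@(o+d*(287.55*22/(w/4))-s["tool_pos"]))
def dep(a):
    o,d=ray(c,*P(a)); o=T.T@(o-s["tool_pos"]); d=T.T@d; return o,d
e1=D((314,350),164);e2=D((317,553),176); print(e1,e2,np.linalg.norm(e1-e2))
# exact: length 24 & mean depth
from scipy.optimize import least_squares
o1,d1=dep((314,350));o2,d2=dep((317,553));o3,d3=dep((317,103))
for L3 in (34,):
  def f(p):
    a=o1+d1*p[0];b=o2+d2*p[1]; u=(a-b)/np.linalg.norm(a-b); n=np.array([u[1],-u[0],0]); 
    if n[1]>0:n=-n   # up normal (tool y is down)
    axis=a-n*11   # underside centre
    tip=axis+u*34; 
    # far rim of tip ~ tip point + n*4.8 or upper silhouette
    q=tip+n*4.8; 
    t=((q-o3)@d3)/(d3@d3); r=(q-o3-d3*t)
    return [np.linalg.norm(a-b)-24, r[0],r[1], (p[0]-155)/20,(p[1]-144)/20]
  r=least_squares(f,[155,144]); a=o1+d1*r.x[0];b=o2+d2*r.x[1];u=(a-b)/np.linalg.norm(a-b);n=np.array([u[1],-u[0],0]);n=n if n[1]<0 else -n
  print(r.x,f(r.x),"u",u,"angle",np.degrees(np.arctan2(u[1],-u[0])),"underside",a-n*11,"tip",a-n*11+u*34,"headc",a-n*11-u*12)
```

```text
[-0.34582236 -2.750657   -0.81536231] [ 19.28235771 -19.39855718  -0.42143063] 25.740497575474837
[144.76778866 139.05409266] [np.float64(0.20453391551297884), np.float64(0.014797094872754712), np.float64(-0.003447695050397215), np.float64(-0.5116105668962163), np.float64(-0.2472953672072194)] u [-0.86737774  0.49741489 -0.01530614] angle 29.83296629183661 underside [ 0.8312962  -1.88377502 -0.7928973 ] tip [-28.6595471   15.02833118  -1.31330603] headc [11.23982913 -7.85275368 -0.60922363]
```

Run:
```python
from h import *
s,c,im=load("w14");T=s["tool_rot"];cs=vision.get_calibration("scene")
P=lambda a,k,u0,v0:((a[0]+.5)/k-.5+u0,(a[1]+.5)/k-.5+v0)
def pl(c,uv,z):
    o,d=ray(c,*uv); o=T.T@(o-s["tool_pos"]);d=T.T@d; return o+d*(z-o[2])/d[2]
def tr(a,b):
    x,r=tri([(c,*P(a,4,240,160)),(cs,*P(b,5,330,140))]); return T.T@(x-s["tool_pos"]),r
crop("s14","s14d",345,205,385,235,16)
for b in((133,436),(185,405)): print(pl(cs,P(b,5,330,140),-.6))
print(tr((317,125),(133,433)),tr((317,553),(245,340)))
```

```text
[-24.34064851  10.51560979  -0.6       ]
[-4.79697152 -2.47790673 -0.6       ]
(array([-26.20366453,   9.84075415,  -0.37855277]), [np.float64(1.9204649536750829), np.float64(1.9204649536750884)]) (array([ 15.32427199, -28.22204325,  -0.16563006]), [np.float64(1.9613738731445627), np.float64(1.9613738731445982)])
```

View pics/s14d.png

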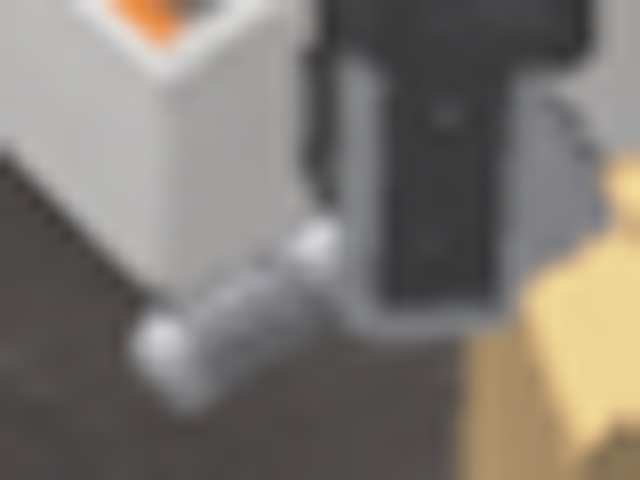

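```bash
python3 -m crank '0 -15 0 0; 0 -35 0 0.1; 5 -35 -4 0.24; 12 -35 -8 0.38; 20 -35 -12 0.52; 28 -35 -16 0.66; 36 -35 -20 0.8; 44 -35 -20.9 0.94; 52.2 -35 -20.9 1.08; 52.2 -35 -20.9 1.22; 52.2 -35 -20.9 1.36; 52.2 -35 -20.9 1.5; 52.2 -28 -20.9 1.571; 52.2 -10 -20.9 1.571; 52.2 0 -20.9 1.571; 52.2 0 -20.9 1.571; 52.2 0 -20.9 1.571'
python3 - <<'E'
from h import *
s,c,im=snap("wrist","w15"); print(s["tool_pos"],s["joint_pos"]); crop("w15","w15c",240,160,400,340,4)
s,c,im=snap("scene","s15"); crop("s15","s15c",330,140,470,280,5)
E
```

```text
time_s: 23.45
tool_pos: [520.8, -444.7, 83.2]
tool_rot: [[-0.777, -0.0, 0.629], [-0.629, 0.0, -0.777], [0.0, -1.0, -0.0]]
ft_force: [0.1, 0.3, -0.3]
finger_gap: 20.8
[ 520.77993458 -444.72325457   83.23517651] [ 0.20455719  0.92539615  0.72907189  1.55953499 -0.71857092  0.9413445
  0.28314878]
```

View pics/w15c.png

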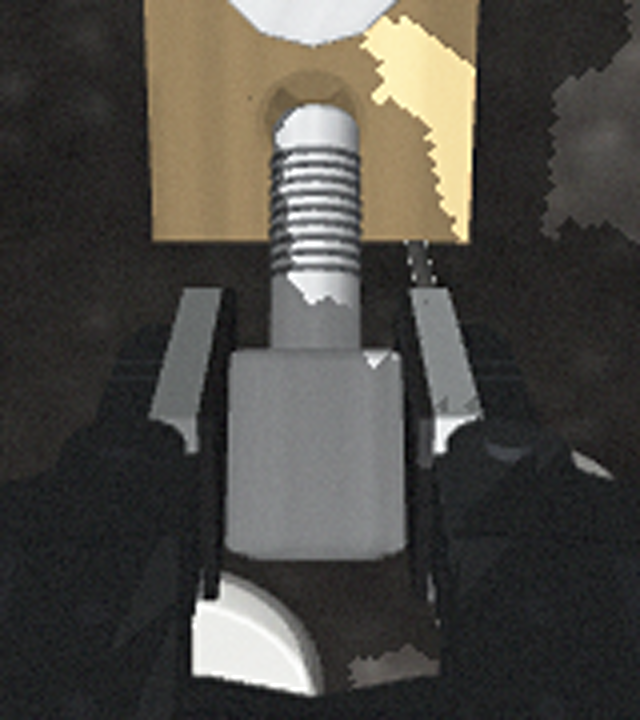

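View pics/s15c.png

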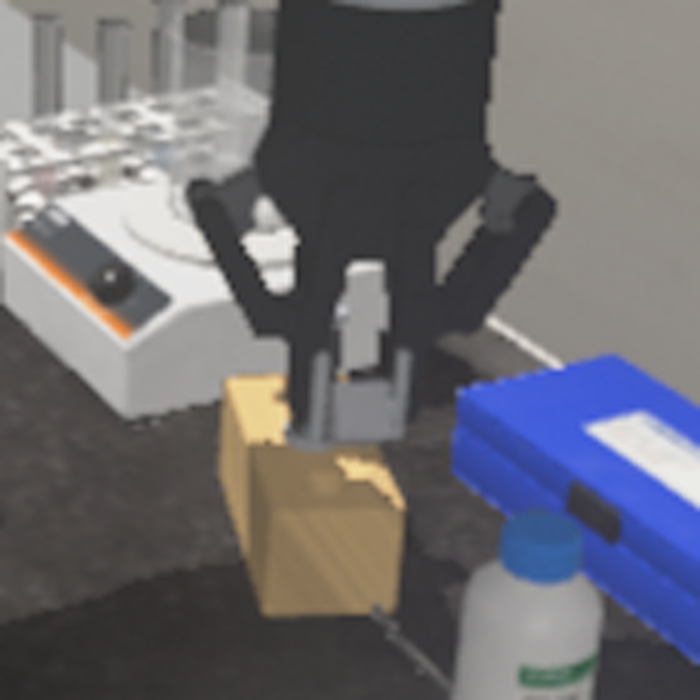

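```bash
python3 -m crank '0 10 0 0; 0 16 0 0; 0 18 0 0; 0 20 0 0; 0 21 0 0; 0 21 0 0'; python3 -c "
from workcell import status as s;d=s.sense();print(d['ft_force'],d['moment'])"
python3 - <<'E'
from h import *
s,c,im=snap("wrist","w16"); print(s["tool_pos"]); crop("w16","w16c",240,140,400,340,4)
E
```

```text
time_s: 24.15
tool_pos: [520.8, -444.7, 62.4]
tool_rot: [[-0.778, -0.0, 0.629], [-0.629, -0.0, -0.778], [0.0, -1.0, -0.0]]
ft_force: [-2.6, 0.7, 1.1]
finger_gap: 21.3
[-2.58873534  0.69375788  1.09203897] [ 0.08131105  0.40146738 -0.01501782]
[ 520.79122174 -444.70645683   62.38278016]
```

View pics/w16c.png

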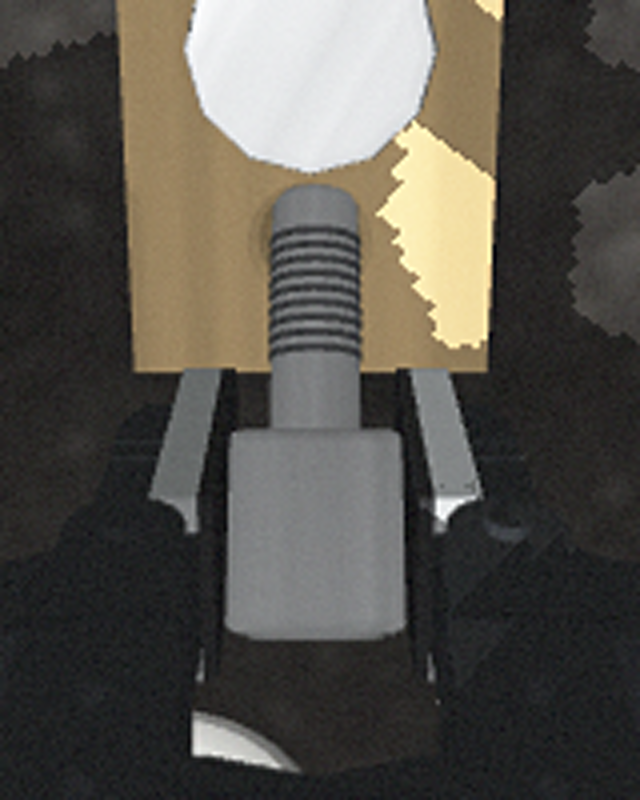

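Run:
```python
from h import *
s,c,im=load("w16");T=s["tool_rot"]
H=np.array([537.2,-430.3,48.])
print("hole in tool",T.T@(H-s["tool_pos"]))
for a in range(0,360,45):
    p=H+7.5*np.array([np.cos(np.radians(a)),np.sin(np.radians(a)),0]); print(a,(T.T@(p-s["tool_pos"])).round(1),((proj(c,p)-[240,140]+.5)*4-.5).round())
```

```text
hole in tool [-21.82067076  14.37786285  -0.8909292 ]
0 [-27.7  14.4   3.8] [336. 202.]
45 [-29.3  14.4  -1.7] [297. 191.]
90 [-26.5  14.4  -6.7] [262. 209.]
135 [-21.   14.4  -8.3] [251. 246.]
180 [-16.   14.4  -5.6] [271. 280.]
225 [-14.4  14.4  -0.1] [309. 290.]
270 [-17.1  14.4   4.9] [344. 272.]
315 [-22.6  14.4   6.6] [355. 236.]
```

```bash
python3 -m crank '0 1 -0.5 0; -1.5 0.5 -0.5 0; -3 -0.5 -0.5 0; -4.5 -1.5 -0.5 0; -6 -2.5 -0.5 0; -6 -2.5 -0.5 0'; python3 -c "
from workcell import status as s;d=s.sense();print(d['ft_force'],d['moment'])"
python3 - <<'E'
from h import *
s,c,im=snap("wrist","w17"); print(s["tool_pos"]); crop("w17","w17c",240,140,400,340,4)
s,c,im=snap("scene","s17"); crop("s17","s17c",360,170,430,250,9)
E
```

```text
time_s: 24.8
tool_pos: [523.8, -442.0, 65.2]
tool_rot: [[-0.779, -0.002, 0.628], [-0.628, -0.002, -0.779], [0.003, -1.0, 0.001]]
ft_force: [-9.2, -5.2, 2.5]
finger_gap: 21.4
[-9.22849974 -5.24422869  2.4738283 ] [-1.40901081  1.9980159   0.04287165]
[ 523.75023676 -441.97335706   65.16032703]
```

View pics/w17c.png

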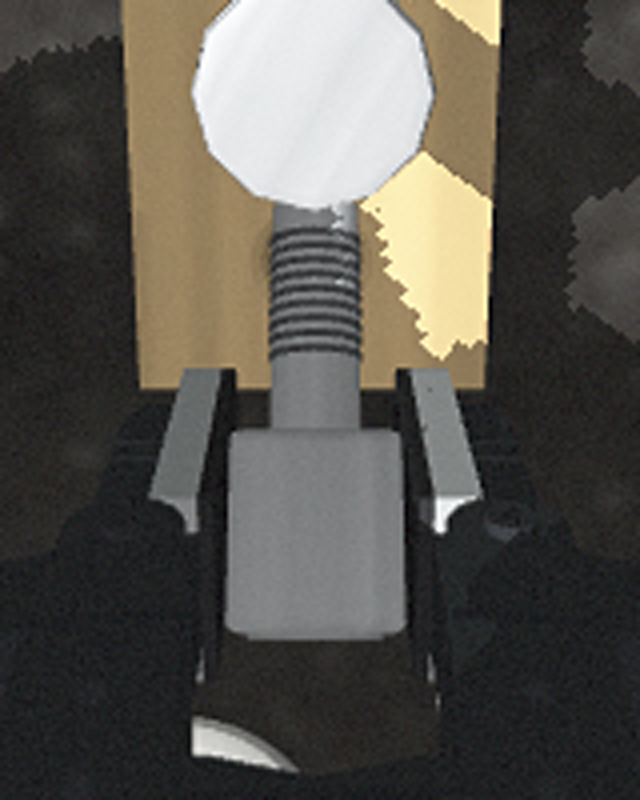

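View pics/s17c.png

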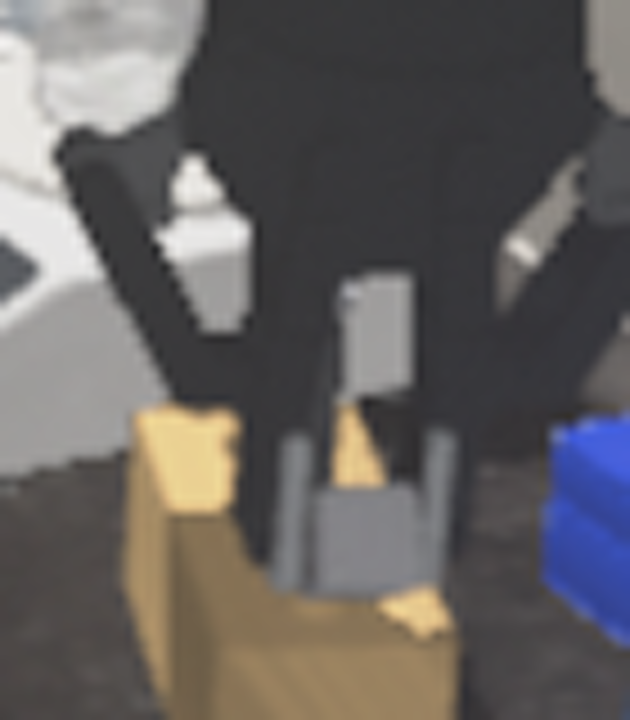

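```bash
python3 -m crank '-1 -0.5 0 0; -2.5 -1 0 0; -4 -1.5 0 0; -5 -2 0 0; -6 -2.5 0 0; -6 -2.5 0 0' - 20; python3 -c "
from workcell import status as s;d=s.sense();print(d['ft_force'],d['moment'])"
python3 - <<'E'
from h import *
s,c,im=snap("wrist","w18"); print(s["tool_pos"]); crop("w18","w18c",240,140,400,340,4)
E
```

```text
time_s: 25.5
tool_pos: [530.3, -436.4, 67.3]
tool_rot: [[-0.777, 0.0, 0.629], [-0.629, 0.0, -0.777], [-0.0, -1.0, 0.0]]
ft_force: [0.0, -0.3, -1.6]
finger_gap: 20.8
[ 0.02004066 -0.25341691 -1.62505178] [-0.02574673 -0.0356587   0.0531201 ]
[ 530.34408444 -436.36124072   67.31329989]
```

View pics/w18c.png

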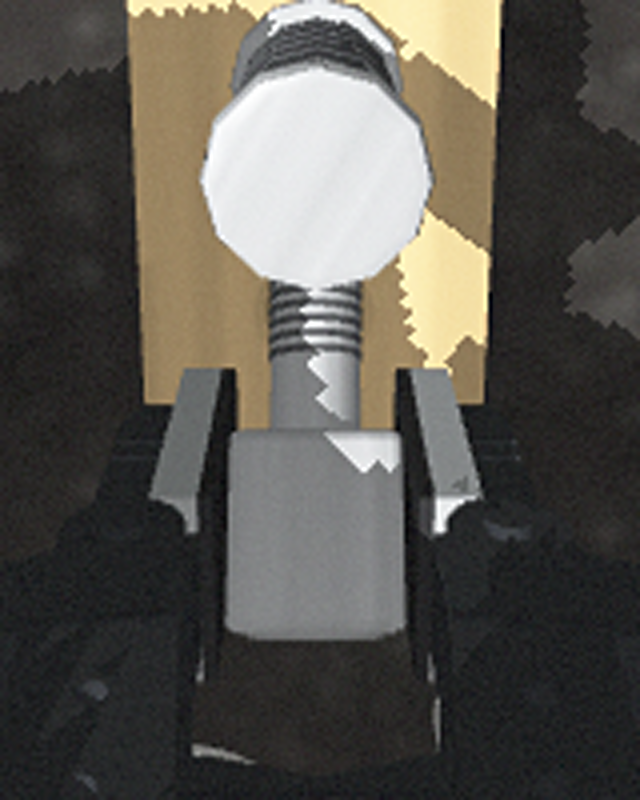

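```bash
python3 -m crank '5 -5 0 0; 25 -5 0 0; 44.8 -3 0 0; 44.8 10 0 0; 44.8 22 0 0; 44.8 25 0 0; 44.8 25 0 0'
python3 - <<'E'
from h import *
s,c,im=snap("wrist","w19"); print(s["tool_pos"]); crop("w19","w19c",240,140,400,340,4)
s,c,im=snap("scene","s19"); crop("s19","s19c",360,170,430,250,9)
E
```

```text
time_s: 26.25
tool_pos: [495.4, -464.1, 41.6]
tool_rot: [[-0.777, -0.001, 0.629], [-0.629, 0.001, -0.777], [0.0, -1.0, -0.001]]
ft_force: [-0.6, 1.1, -0.8]
finger_gap: 21.0
[ 495.38082638 -464.13946139   41.56360337]
```

View pics/w19c.png

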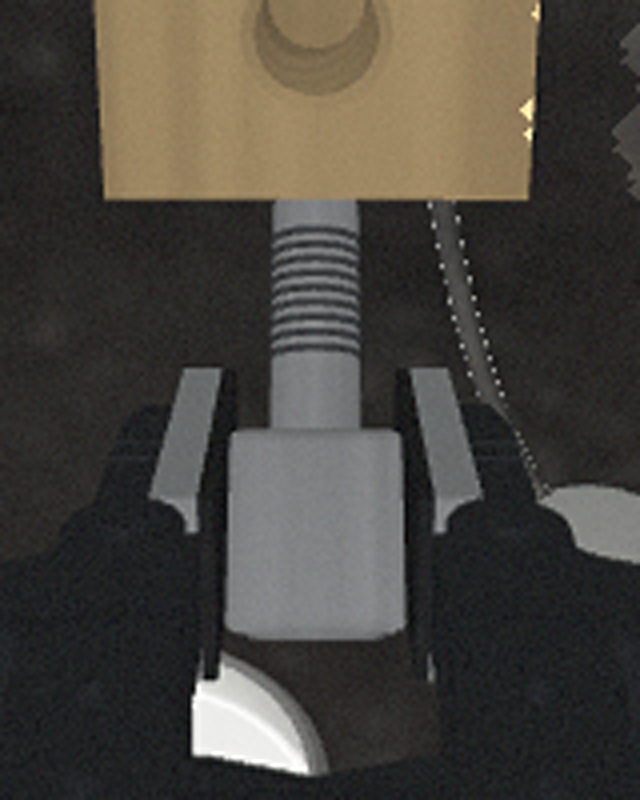

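View pics/s19c.png

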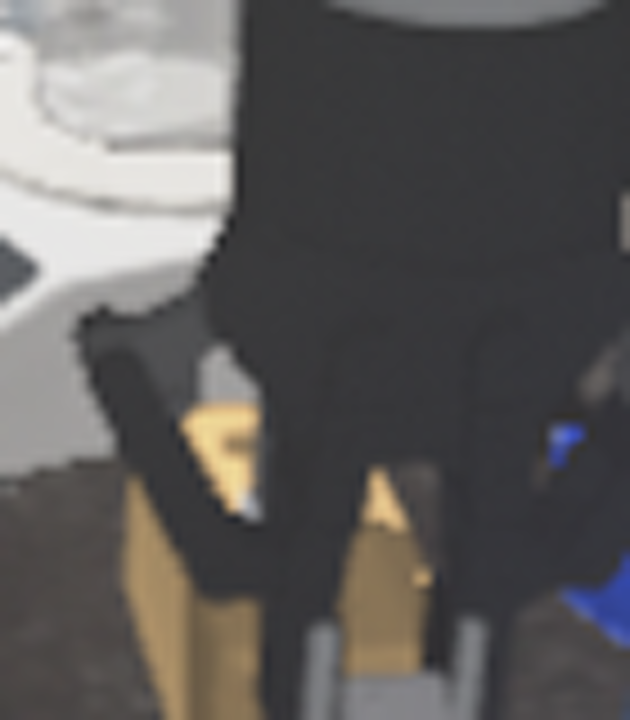

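```bash
python3 -m crank '-1.5 0 0 0; -3 0 0 0; -4 -1 0 0; -5 -2.5 0 0; -6 -4 0 0; -7 -5.5 0 0; -8.5 -7 0 0; -8.5 -7 0 0'
python3 - <<'E'
from h import *
s,c,im=snap("wrist","w20"); print(s["tool_pos"],s["ft_force"],s["moment"]); crop("w20","w20c",240,140,400,340,4)
s,c,im=snap("scene","s20"); crop("s20","s20c",360,180,430,260,9)
E
```

```text
time_s: 27.15
tool_pos: [500.4, -460.5, 49.5]
tool_rot: [[-0.778, -0.002, 0.628], [-0.628, -0.001, -0.778], [0.002, -1.0, 0.0]]
ft_force: [-6.6, -4.6, -3.8]
finger_gap: 21.4
[ 500.41834759 -460.46467836   49.46216772] [-6.57882241 -4.55496884 -3.81547812] [-1.30417678  1.58962712 -0.00281476]
```

View pics/w20c.png

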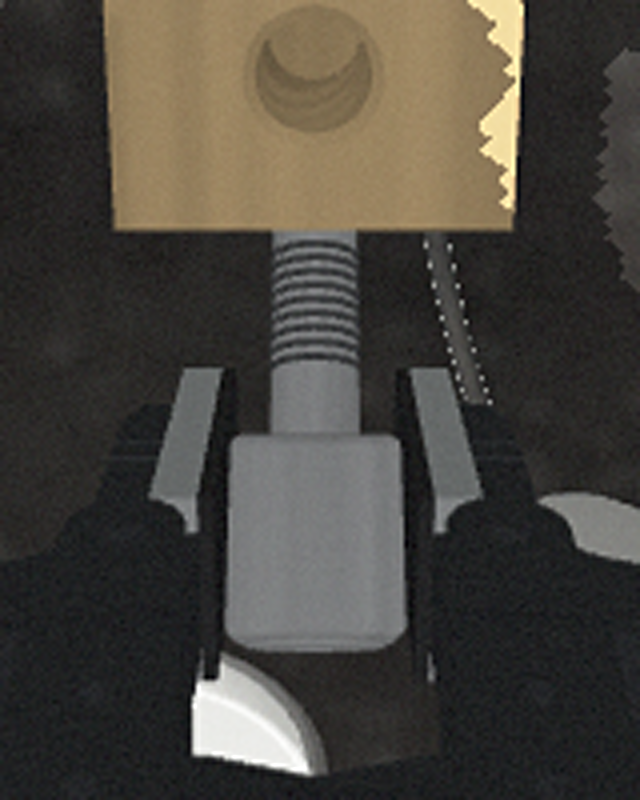

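View pics/s20c.png

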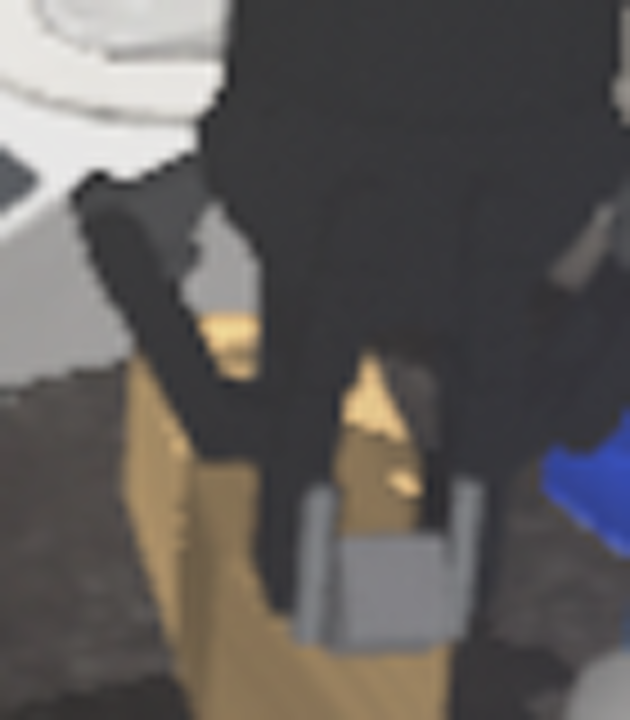

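```bash
python3 -m crank '-1.5 -0.5 0 0; -3 -1 0 0; -4.5 -1.5 0 0; -6 -2 0 0; -7.5 -2.5 0 0; -9 -3 0 0; -10 -3 0 0; -10 -3 0 0'
python3 - <<'E'
from h import *
s,c,im=snap("wrist","w21"); print(s["tool_pos"],s["ft_force"],s["moment"]); crop("w21","w21c",240,140,400,340,4)
E
```

```text
time_s: 28.05
tool_pos: [506.9, -455.6, 53.2]
tool_rot: [[-0.779, -0.003, 0.627], [-0.627, -0.003, -0.779], [0.004, -1.0, 0.001]]
ft_force: [-14.4, -7.4, 6.1]
finger_gap: 20.9
[ 506.90551307 -455.62243477   53.17607612] [-14.37042446  -7.42337396   6.13166216] [-1.84834975  3.17240852  0.09231875]
```

View pics/w21c.png

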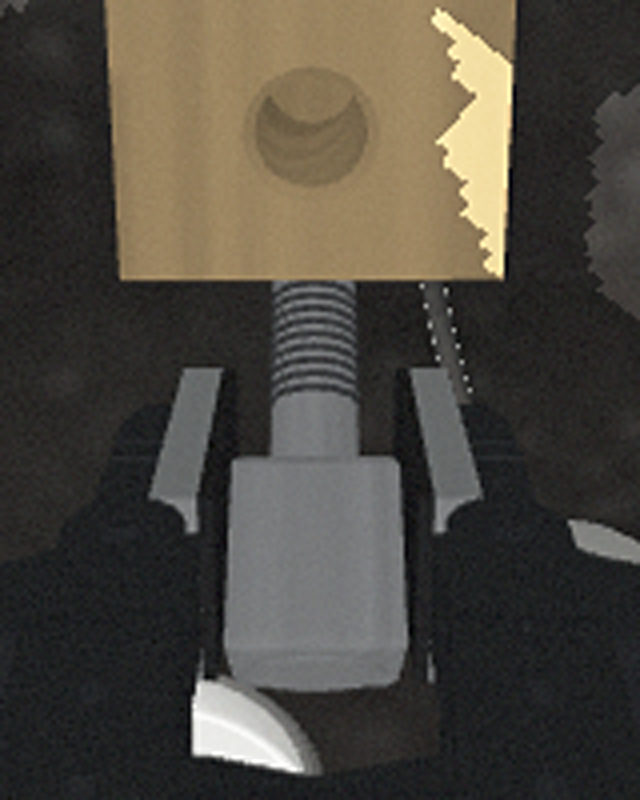

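```bash
python3 -m crank '-1.5 -1 0 0; -3 -2 0 0; -4.5 -3 0 0; -6 -4 0 0; -7.5 -5 0 0; -9 -5.5 0 0; -10 -6 0 0; -10 -6 0 0'
python3 - <<'E'
from h import *
s,c,im=snap("wrist","w22"); print(s["tool_pos"],s["ft_force"],s["moment"]); crop("w22","w22c",240,140,400,340,4)
s,c,im=snap("scene","s22"); crop("s22","s22c",360,180,430,260,9)
E
```

```text
time_s: 28.9
tool_pos: [516.4, -447.5, 58.4]
tool_rot: [[-0.778, -0.001, 0.628], [-0.628, -0.001, -0.778], [0.002, -1.0, -0.0]]
ft_force: [-4.2, -3.6, -2.6]
finger_gap: 21.2
[ 516.44448024 -447.4934571    58.40266264] [-4.19580874 -3.55843751 -2.60056647] [-0.97081892  1.16643403  0.03920963]
```

View pics/w22c.png

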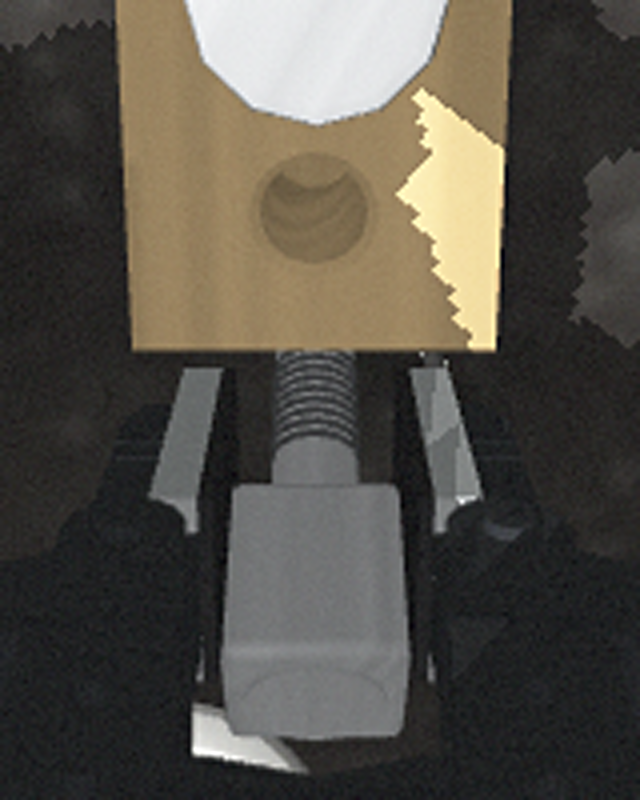

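View pics/s22c.png

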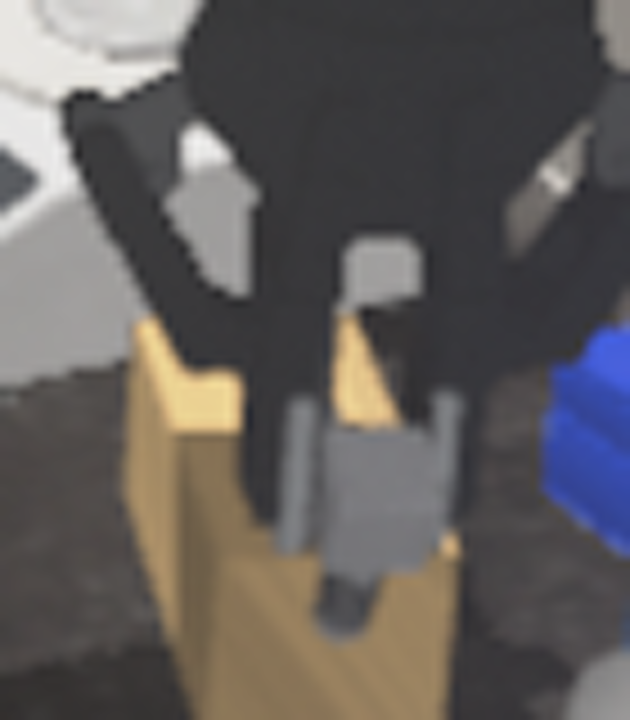

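```bash
cat > head.py <<'E'
from h import *
import sys
# fit bolt pose in tool x-y plane from edge rows: underside edge (a), far-end near edge (b) of the block-side face, c: far-end far edge
def fit(name,pts,u0=240,v0=140,k=4):
    from scipy.optimize import least_squares
    s,c,_=load(name);T=s["tool_rot"]
    def model(p):
        x,y,phi=p # underside centre, phi below horizontal of u (toward tip)
        u=np.array([-np.cos(phi),np.sin(phi),0]); n=np.array([-np.sin(phi),-np.cos(phi),0]) # n: block side/up face normal
        un=np.array([x,y,-.6]); return u,n,un
    def f(p):
        u,n,un=model(p); r=[]
        q={"a":un+11*n,"b":un+11*n-24*u,"c":un-11*n-24*u,"t":un+34*u}
        for kx,v in pts.items():
            w=((proj(c,s["tool_pos"]+T@q[kx])-[u0,v0]+.5)*k-.5)[1]; r.append(w-v)
        return r
    best=min((least_squares(f,[5,0,np.radians(a)]) for a in(20,40,60,80)),key=lambda r:r.cost)
    u,n,un=model(best.x); print(name,"phi",np.degrees(best.x[2]).round(1),"underside",un.round(1),"headc",(un-12*u).round(1),"tip",(un+34*u).round(1),"cost",best.cost.round(2)); return best
if __name__=="__main__":
    fit("w22",{"a":486,"b":650,"c":736})
    fit("w21",{"a":460,"b":645,"c":688})
E
python3 head.py
```

```text
w22 phi 65.7 underside [17.9  1.8 -0.6] headc [22.8 -9.1 -0.6] tip [ 3.9 32.8 -0.6] cost 0.0
w21 phi 51.0 underside [11.5  2.5 -0.6] headc [19.1 -6.8 -0.6] tip [-9.9 28.9 -0.6] cost 0.0
```

```bash
python3 -m crank '1 0 0 0; 2 -4 0 0; 2 -12 0 0; 2 -24 0 0; 2 -36 0 0; 2 -36 0 0; 2 -36 0 0'
python3 - <<'E'
from h import *
s,c,im=snap("wrist","w23"); print(s["tool_pos"],s["ft_force"],s["moment"]); crop("w23","w23c",240,140,400,340,4)
s,c,im=snap("scene","s23"); crop("s23","s23c",360,150,430,240,8)
E
```

```text
time_s: 29.7
tool_pos: [516.2, -448.0, 94.8]
tool_rot: [[-0.778, 0.001, 0.629], [-0.629, -0.0, -0.778], [-0.001, -1.0, 0.001]]
ft_force: [0.0, 0.9, -1.4]
finger_gap: 21.2
[ 516.15528786 -448.00683236   94.79342912] [ 0.01957472  0.93109948 -1.36574699] [ 0.00327894 -0.04480454  0.0392442 ]
```

View pics/w23c.png

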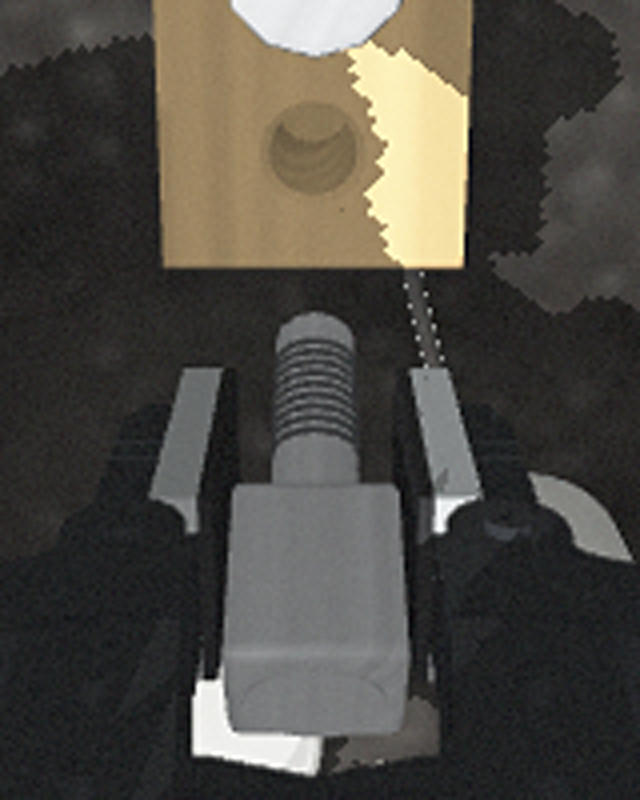

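View pics/s23c.png

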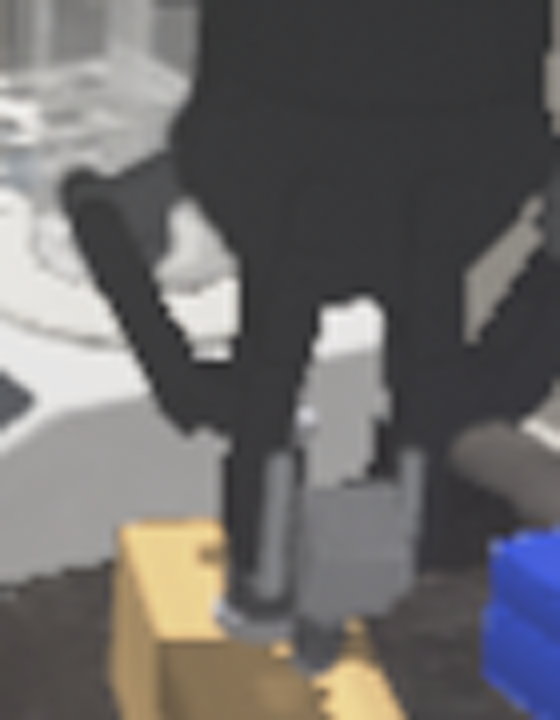

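```bash
sed -i 's/"t":un+34\*u/"t":un+34*u+4.8*n,"s":un+32.5*u+6*n/' head.py
python3 - <<'E'
from head import *
fit("w23",{"a":486,"b":653,"c":735})
fit("w23",{"a":486,"b":653,"c":735,"t":312})
fit("w23",{"a":486,"b":653,"t":312})
fit("w14",{"a":350,"b":553,"t":103},240,160)
s,c,_=load("w23");T=s["tool_rot"]; print(T.T@(np.array([537.2,-430.3,48])-s["tool_pos"]))
for x in (-11,0,11): print(x,((proj(c,s["tool_pos"]+T@np.array([x,0,11]))-[240,140]+.5)*4-.5).round())
E
```

```text
w23 phi 64.4 underside [17.5  1.6 -0.6] headc [22.7 -9.3 -0.6] tip [ 2.8 32.2 -0.6] cost 0.0
w23 phi 61.7 underside [14.  -2.4 -0.6] headc [ 19.7 -12.9  -0.6] tip [-2.1 27.6 -0.6] cost 32.61
w23 phi 52.5 underside [23.1 15.7 -0.6] headc [30.4  6.2 -0.6] tip [ 2.3 42.6 -0.6] cost 0.0
w14 phi 30.6 underside [ 0.5 -2.9 -0.6] headc [10.8 -9.  -0.6] tip [-28.8  14.4  -0.6] cost 0.0
[-27.46945327  46.80969317  -0.56444027]
-11 [391. 350.]
0 [390. 425.]
11 [388. 497.]
```

```bash
python3 -m crank '-10 0 0 0; -20 0 0 0; -27.5 0 0 0; -27.5 6 0 0; -27.5 10 0 0; -27.5 13 0 0; -27.5 15 0 0; -27.5 17 0 0; -27.5 17 0 0'
python3 - <<'E'
from h import *
s,c,im=snap("wrist","w24"); print(s["tool_pos"],s["ft_force"],s["moment"]); crop("w24","w24c",240,140,400,340,4)
s,c,im=snap("scene","s24"); crop("s24","s24c",360,150,430,240,8)
E
```

```text
time_s: 30.7
tool_pos: [536.9, -431.0, 77.1]
tool_rot: [[-0.778, -0.0, 0.628], [-0.628, 0.0, -0.778], [0.0, -1.0, -0.0]]
ft_force: [-0.5, 0.3, -1.8]
finger_gap: 21.1
[ 536.92736291 -430.98720691   77.07734185] [-0.4806084   0.27327136 -1.83107883] [ 0.026251    0.01412593 -0.02161614]
```

View pics/w24c.png

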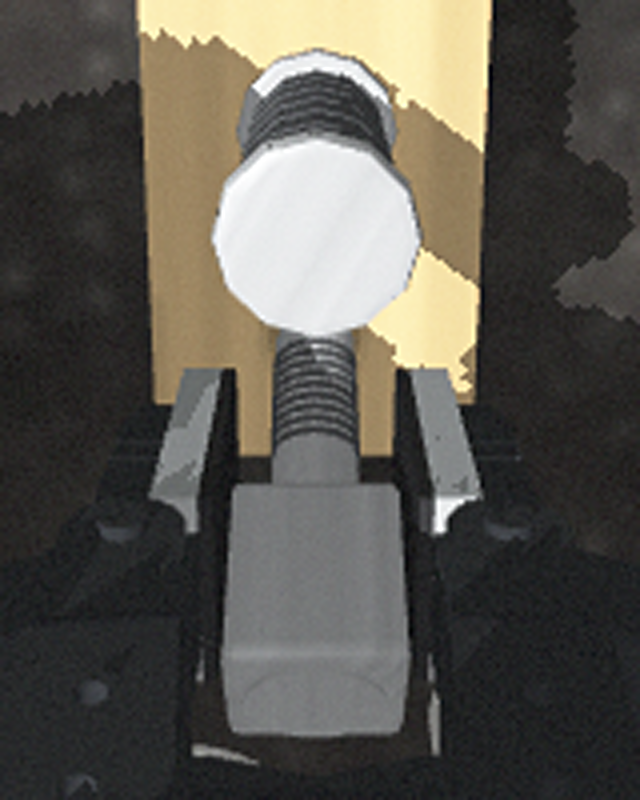

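View pics/s24c.png

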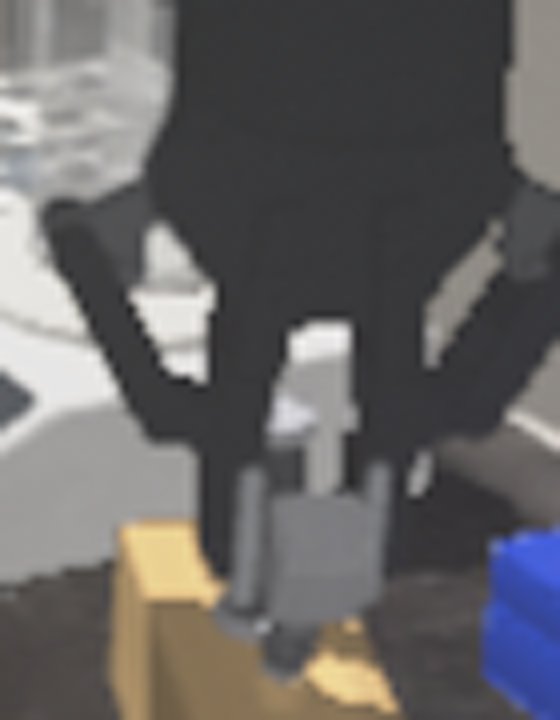

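Run:
```python
from h import *
s,c,_=load("s24");T=s["tool_rot"]
g=lambda p:((proj(c,p)-[360,150]+.5)*8-.5).round()
H=np.array([537.2,-430.3,48.])
print("hole",g(H),"rims",[g(H+7.5*np.array([np.cos(a),np.sin(a),0])) for a in (0,1.57,3.14,4.71)])
print("corner A",g([506.2,-424,48]),g([539,-463.7,48]),"drift top",g([565.3,-407.8,108]),"collar",g([565.3,-407.8,50]))
for p in [(3.2,31.5),(-1,29),(-5,27)]: print(p,g(s["tool_pos"]+T@np.array([p[0],p[1],-.6])))
```

```text
hole [277. 695.] rims [array([291., 682.]), array([250., 685.]), array([263., 707.]), array([305., 704.])]
corner A [194. 740.] [406. 733.] drift top [266. 410.] collar [250. 616.]
(3.2, 31.5) [279. 710.]
(-1, 29) [276. 693.]
(-5, 27) [274. 677.]
```

Run:
```python
from h import *
crop("s24","s24d",370,200,420,250,14)
```

```text
(no output)
```

View pics/s24d.png

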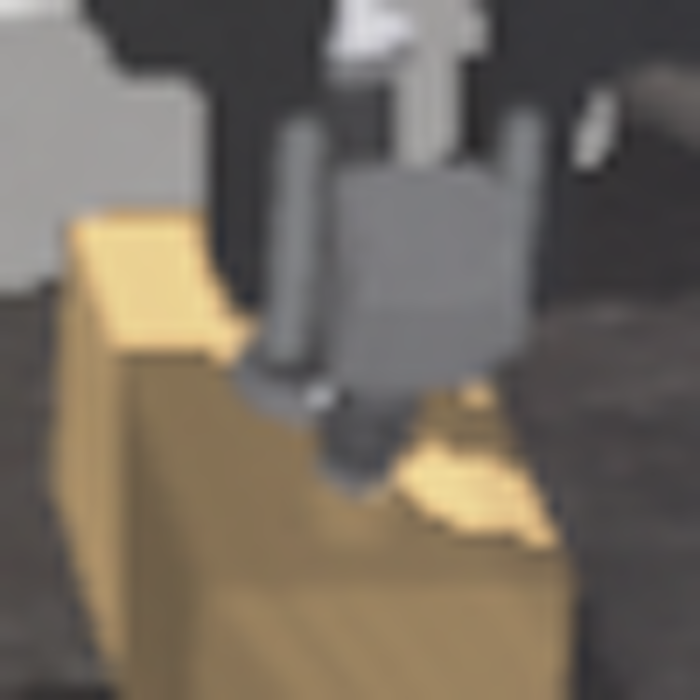

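Run:
```python
from h import *
s,c,_=load("s24");T=s["tool_rot"]
P=lambda a:((a[0]+.5)/14-.5+370,(a[1]+.5)/14-.5+200)
# known hole for bias: hole seen at (345,518)
def line(a,b=None):
    o,d=ray(c,*P(a)); o=T.T@(o-s["tool_pos"]);d=T.T@d
    for x in (-15,-10,-5,0,5):
        k=(x-o[0])/d[0]; print(a,x,(o+k*d).round(1))
line((350,468)); line((352,490))
```

```text
(350, 468) -15 [-15.   30.    3.2]
(350, 468) -10 [-10.   27.1   1.9]
(350, 468) -5 [-5.  24.2  0.7]
(350, 468) 0 [ 0.  21.2 -0.6]
(350, 468) 5 [ 5.  18.3 -1.8]
(352, 490) -15 [-15.   33.6   3.7]
(352, 490) -10 [-10.   30.7   2.5]
(352, 490) -5 [-5.  27.7  1.2]
(352, 490) 0 [ 0.  24.8 -0. ]
(352, 490) 5 [ 5.  21.8 -1.3]
```

```bash
python3 -m crank '2 0 0 0; 2 2 0 0; 2 4 0 0; 2 6 0 0; 2 7 0 0; 2 7 0 0'
python3 - <<'E'
from h import *
s,c,im=snap("wrist","w25"); print(s["tool_pos"],s["ft_force"],s["moment"]); crop("w25","w25c",240,140,400,340,4)
s,c,im=snap("scene","s25"); crop("s25","s25d",370,200,420,250,14)
E
```

```text
time_s: 31.4
tool_pos: [535.5, -432.1, 70.1]
tool_rot: [[-0.778, -0.0, 0.629], [-0.629, 0.0, -0.778], [0.0, -1.0, -0.0]]
ft_force: [-0.3, 0.6, -1.6]
finger_gap: 21.2
[ 535.53561534 -432.05455292   70.07080849] [-0.25717192  0.55671611 -1.55232427] [ 0.04531037 -0.01465994  0.00208529]
```

View pics/s25d.png

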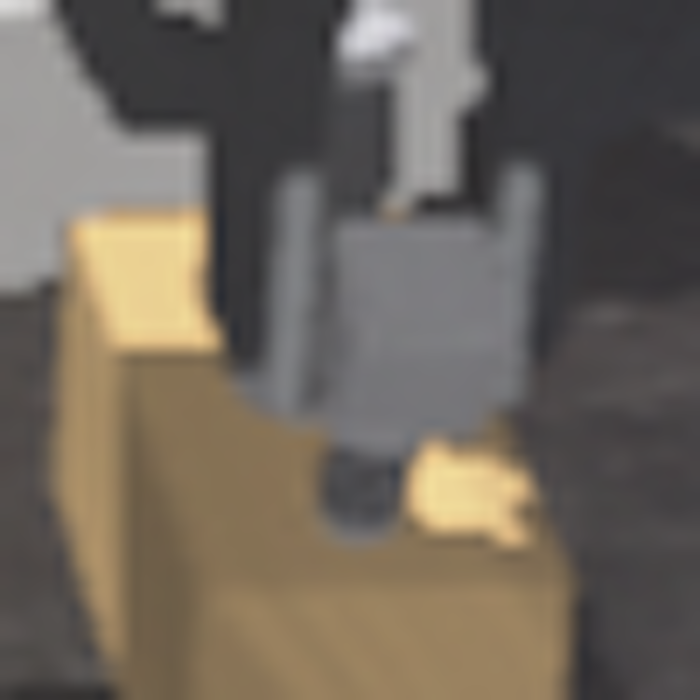

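```bash
python3 -m crank '0 1 0 0; 0 2 0 0; 0 3 0 0; 0 3 0 0'
python3 - <<'E'
from h import *
s,c,im=snap("scene","s26"); crop("s26","s26d",370,200,420,250,14); print(s["ft_force"],s["moment"])
E
```

```text
time_s: 31.9
tool_pos: [535.5, -432.1, 67.1]
tool_rot: [[-0.778, -0.0, 0.629], [-0.629, 0.0, -0.778], [0.0, -1.0, -0.0]]
ft_force: [-0.4, -0.1, -1.5]
finger_gap: 21.7
[-0.38433315 -0.13244681 -1.52168962] [ 0.00526326 -0.00365595  0.01885622]
```

View pics/s26d.png

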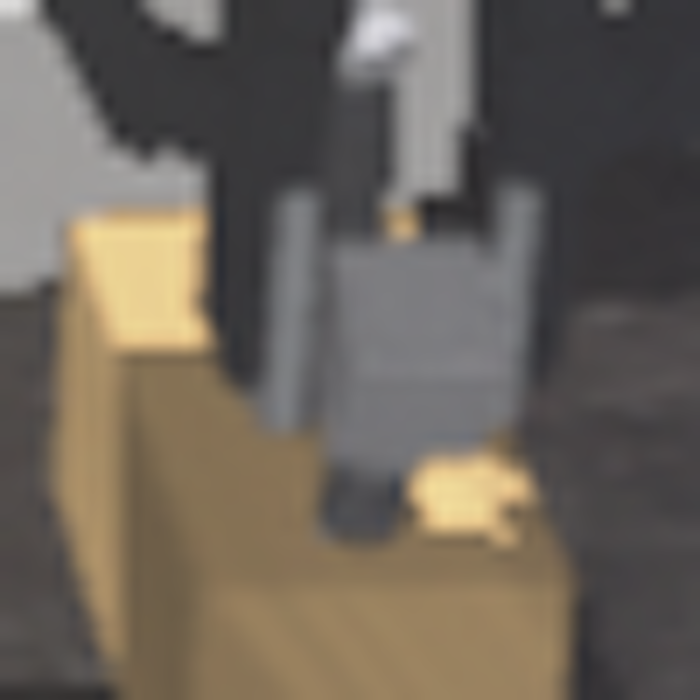

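```bash
python3 -m crank '0 1 0 0; 0 2 0 0; 0 3 0 0; 0 3 0 0'; python3 -c "
from workcell import status as s;d=s.sense();print(d['ft_force'],d['moment'])"
```

```text
time_s: 32.35
tool_pos: [535.8, -432.0, 64.3]
tool_rot: [[-0.778, 0.0, 0.629], [-0.629, 0.0, -0.778], [-0.0, -1.0, 0.0]]
ft_force: [0.7, 1.4, -1.5]
finger_gap: 21.4
[ 0.66914098  1.35738843 -1.5017791 ] [ 0.26649811 -0.39245562  0.01960037]
```

```bash
python3 -m crank '-1 0 0 0; -2 0 0 0; -3 0 0 0; -4 0.5 0 0; -5 1 0 0; -6 1.5 0 0; -6 1.5 0 0'
python3 - <<'E'
from h import *
s,c,im=snap("wrist","w27"); print(s["tool_pos"],s["ft_force"],s["moment"]); crop("w27","w27c",240,140,400,340,4)
s,c,im=snap("scene","s27"); crop("s27","s27d",370,200,420,250,14)
E
```

```text
time_s: 33.05
tool_pos: [539.0, -429.6, 63.1]
tool_rot: [[-0.778, -0.002, 0.628], [-0.628, -0.002, -0.778], [0.002, -1.0, 0.0]]
ft_force: [-7.0, -3.8, 3.1]
finger_gap: 20.9
[ 538.97630401 -429.58398454   63.07196108] [-7.00894156 -3.81225369  3.09978672] [-1.09332004  1.74659274  0.0078408 ]
```

View pics/w27c.png

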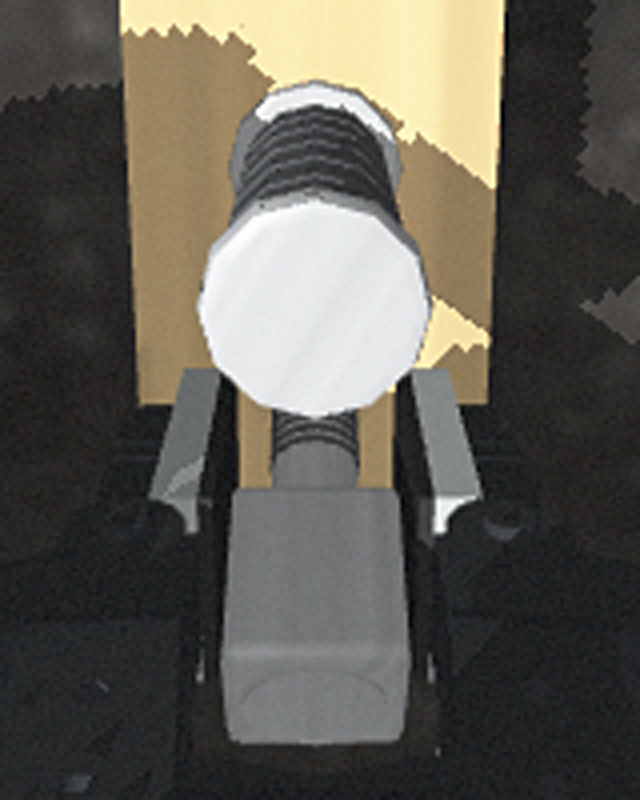

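View pics/s27d.png

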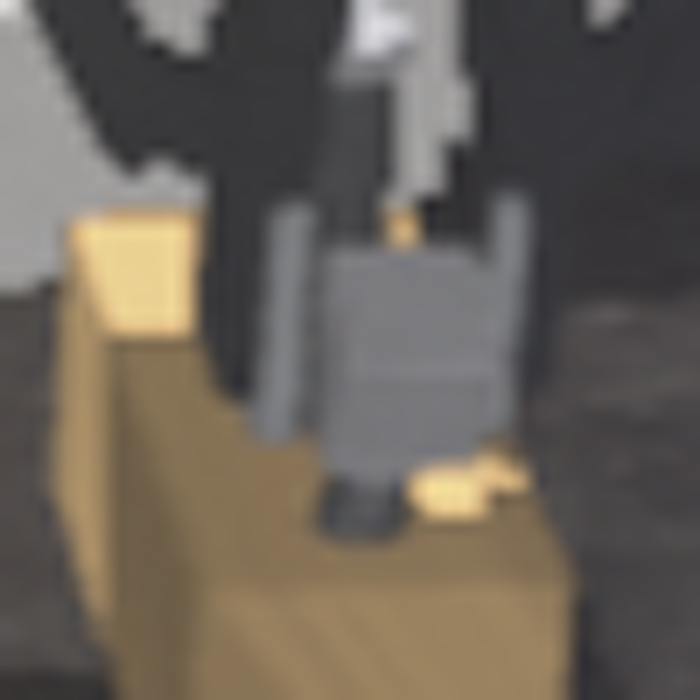

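```bash
python3 -m crank '-1 0.5 0 0; -2 1 0 0; -3 1.5 0 0; -4 2 0 0; -5 3 0 0; -6 4 0 0; -6 4 0 0'
python3 - <<'E'
from h import *
s,c,im=snap("wrist","w28"); print(s["tool_pos"],s["ft_force"],s["moment"]); crop("w28","w28c",240,140,400,340,4)
s,c,im=snap("scene","s28"); crop("s28","s28d",370,200,420,250,14)
E
```

```text
time_s: 33.85
tool_pos: [543.9, -425.6, 58.9]
tool_rot: [[-0.778, -0.001, 0.628], [-0.628, -0.001, -0.778], [0.002, -1.0, 0.0]]
ft_force: [-4.8, -5.3, -0.2]
finger_gap: 21.4
[ 543.85908114 -425.64911262   58.91132751] [-4.75183999 -5.34829389 -0.22060387] [-1.08620669  1.29576235 -0.07632119]
```

View pics/w28c.png

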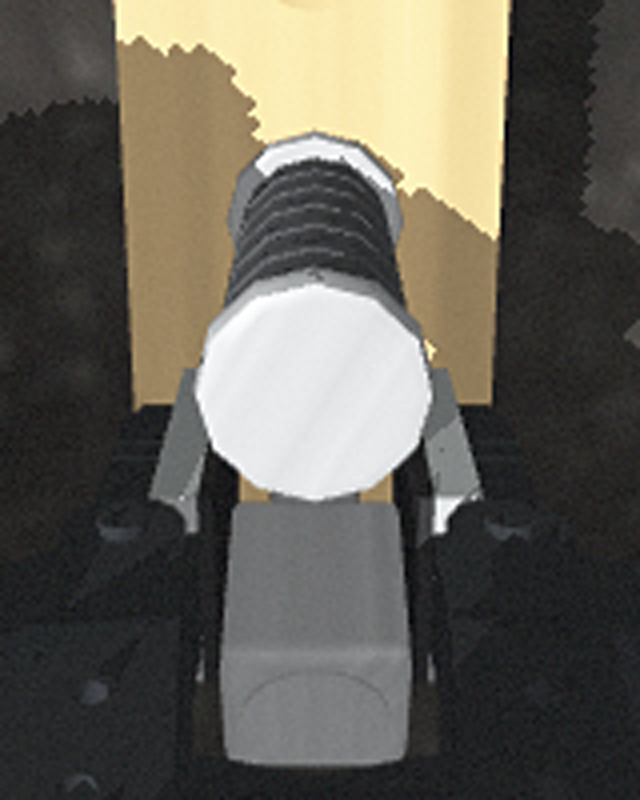

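View pics/s28d.png

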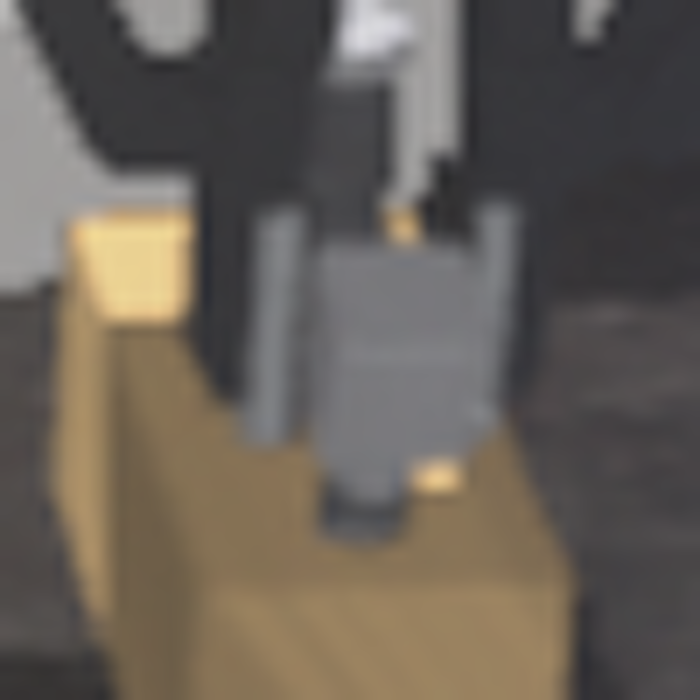

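```bash
python3 -m crank '0 2 0 0; 0 3 0 0; 0 3 0 0'; python3 -m crank '0 0 0 0; 0 0 0 0' 30
python3 - <<'E'
from h import *
s,c,im=snap("wrist","w29"); print(s["tool_pos"],s["ft_force"],s["moment"]); crop("w29","w29c",240,140,400,340,4)
s,c,im=snap("scene","s29"); crop("s29","s29d",370,200,420,250,14)
E
```

```text
time_s: 34.25
tool_pos: [543.9, -425.7, 56.1]
tool_rot: [[-0.778, -0.001, 0.628], [-0.628, -0.001, -0.778], [0.002, -1.0, 0.0]]
ft_force: [-5.3, -3.9, 3.4]
finger_gap: 21.2
time_s: 34.45
tool_pos: [545.2, -424.4, 55.8]
tool_rot: [[-0.778, 0.0, 0.629], [-0.629, 0.0, -0.778], [-0.0, -1.0, 0.0]]
ft_force: [0.5, 0.0, -0.1]
finger_gap: 30.4
[ 545.24929057 -424.35002126   55.80941331] [ 0.5211718   0.03691584 -0.08615232] [ 0.08208671 -0.0047394   0.01704849]
```

View pics/w29c.png

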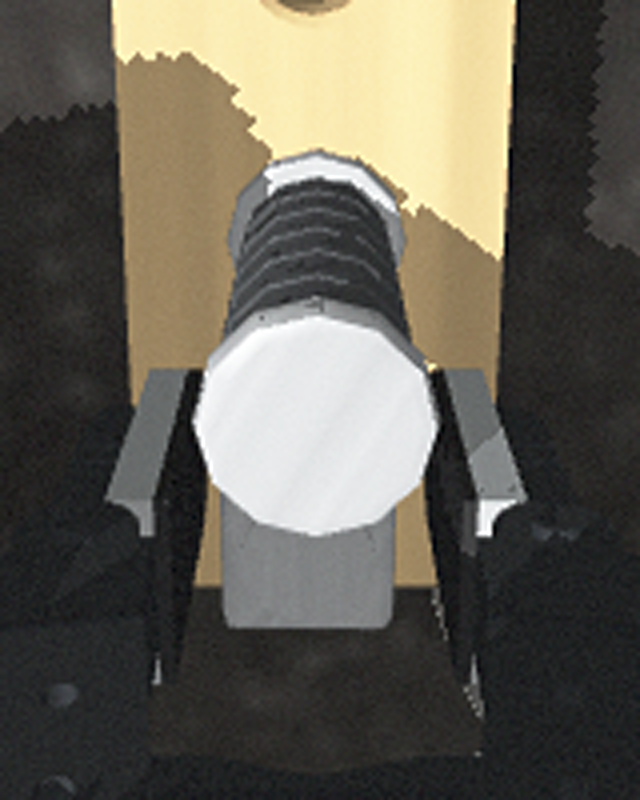

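View pics/s29d.png

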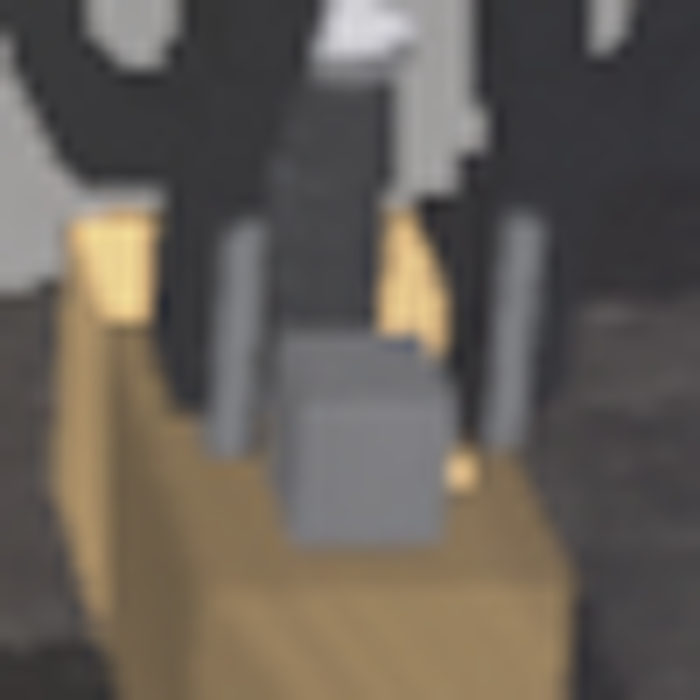

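```bash
python3 -m crank '4 0 0 0; 8 0 -0.4 0; 10 2 -0.4 0; 10 4 -0.4 0; 10 4 -0.4 0'; python3 -m crank '0 0 0 0; 0 0 0 0; 0 0 0 0; 0 0 0 0' 10 50
python3 - <<'E'
from h import *
s,c,im=snap("wrist","w30"); print(s["tool_pos"],s["ft_force"],s["moment"]); crop("w30","w30c",240,140,400,340,4)
E
```

```text
time_s: 35.05
tool_pos: [536.8, -430.4, 51.4]
tool_rot: [[-0.778, -0.0, 0.628], [-0.628, 0.0, -0.778], [0.0, -1.0, -0.0]]
ft_force: [0.5, 0.0, -1.1]
finger_gap: 29.7
time_s: 35.45
tool_pos: [537.0, -430.5, 51.8]
tool_rot: [[-0.778, 0.0, 0.629], [-0.629, 0.0, -0.778], [-0.0, -1.0, 0.0]]
ft_force: [-0.1, 0.2, -0.4]
finger_gap: 20.8
[ 537.00037246 -430.49731863   51.78580303] [-0.11530108  0.21776136 -0.36009463] [-0.01792341 -0.13429143 -0.00173793]
```

View pics/w30c.png

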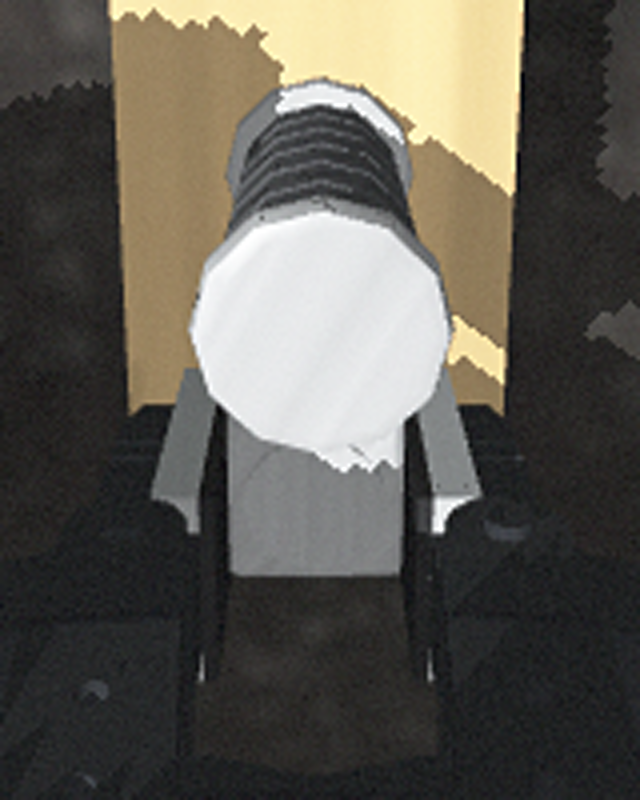

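```bash
python3 -m crank '0 -5 0 0; 0 -20 0 0; 0 -50 0 0; 0 -85 0 0; 0 -105 0 0; 0 -105 0 0; 0 -105 0 0'
python3 - <<'E'
from h import *
s,c,im=snap("wrist","w31"); print(s["tool_pos"],s["ft_force"],s["moment"],s["joint_pos"]); crop("w31","w31c",240,140,400,340,4)
s,c,im=snap("scene","s31"); crop("s31","s31d",350,130,430,240,6)
E
```

```text
time_s: 36.2
tool_pos: [537.0, -430.5, 157.5]
tool_rot: [[-0.778, 0.001, 0.629], [-0.629, -0.0, -0.778], [-0.0, -1.0, 0.001]]
ft_force: [-0.3, 1.0, -2.3]
finger_gap: 21.3
[ 536.99225124 -430.49552542  157.49298923] [-0.32897624  1.00449143 -2.32399789] [-0.00727177  0.01511909  0.02768978] [ 0.14715806  0.85069595  0.7933217   1.50920736 -0.66046189  1.0630186
  0.20717021]
```

View pics/w31c.png

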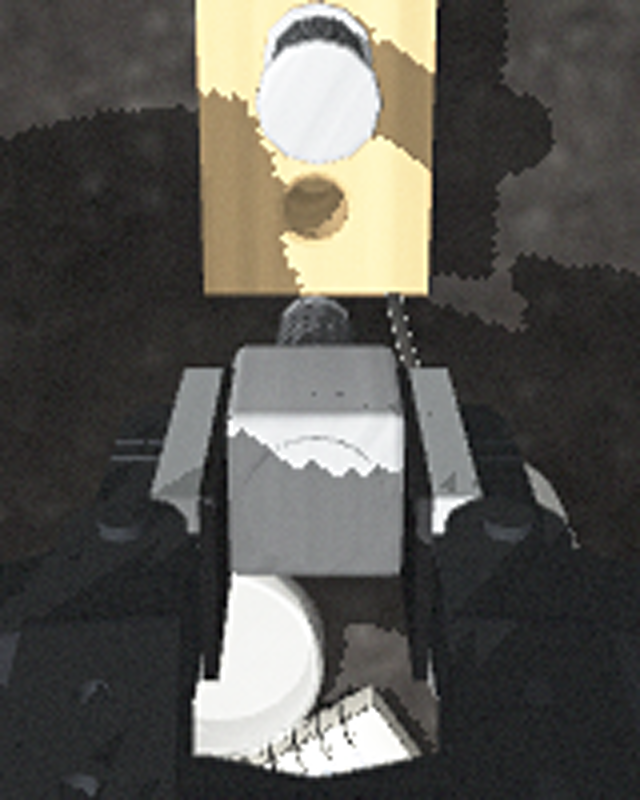

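View pics/s31d.png

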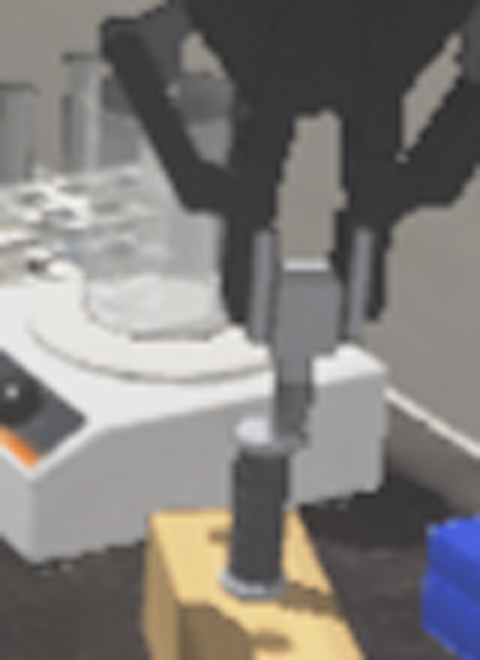

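Run:
```python
from h import *
s,c,im=load("w31");T=s["tool_rot"]
P=lambda a:((a[0]+.5)/4-.5+240,(a[1]+.5)/4-.5+140)
def L(a,h):
    o,d=ray(c,*P(a)); o=T.T@(o-s["tool_pos"]);d=T.T@d; k=(h-o[1])/d[1]; return (o+k*d).round(2)
for a in((231,412),(404,412),(402,575),(231,575)): print(L(a,-20.4))
print("tip rim", L((316,297),38), L((281,320),38),L((350,320),38))
```

```text
[-11.67 -20.4   -9.04]
[-11.66 -20.4   11.17]
[ 10.1  -20.4   11.38]
[ 10.09 -20.4   -9.5 ]
tip rim [-4.82 38.    0.92] [-0.72 38.   -4.97] [-0.72 38.    6.64]
```

```bash
python3 -m crank '-25 0 -23 0; -55 0 -50 0; -85 0 -78 0; -115 0 -106 0; -145 0 -134 0; -175 0 -161 0; -205 0 -189 0; -230 0 -212 0; -248.1 0 -228.9 0; -248.1 25 -228.9 0; -248.1 50 -228.9 0; -248.1 63 -228.9 0; -248.1 63 -228.9 0; -248.1 63 -228.9 0'
python3 - <<'E'
from h import *
s,c,im=snap("wrist","w32"); print(s["tool_pos"],s["ft_force"],s["joint_pos"]); crop("w32","w32c",220,120,420,320,4)
E
```

```text
time_s: 37.7
tool_pos: [586.0, -97.1, 94.2]
tool_rot: [[-0.778, -0.0, 0.628], [-0.628, -0.0, -0.778], [0.0, -1.0, 0.0]]
ft_force: [-0.5, -0.6, -0.6]
finger_gap: 20.9
[586.02958344 -97.14373392  94.23649461] [-0.54054717 -0.59323335 -0.63616671] [-0.43602937  0.81366349  0.78201492  1.81877977 -0.75920645  0.83841809
 -0.16367119]
```

View pics/w32c.png

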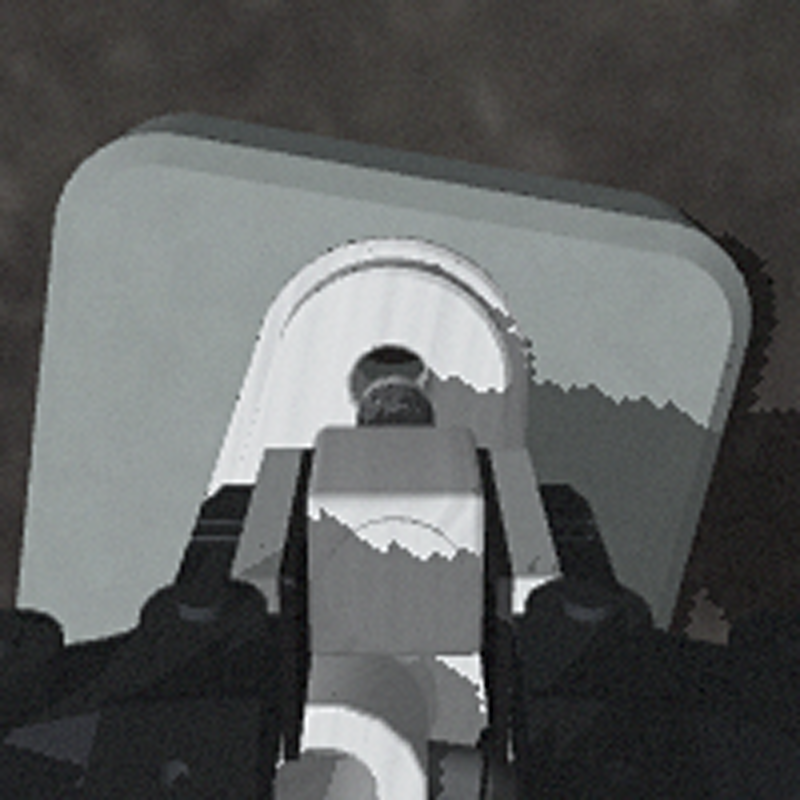

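Run:
```python
from h import *
s,c,im=load("w32");T=s["tool_rot"]
P=lambda a:((a[0]+.5)/4-.5+220,(a[1]+.5)/4-.5+120)
def L(a,h):
    o,d=ray(c,*P(a)); o=T.T@(o-s["tool_pos"]);d=T.T@d; k=(h-o[1])/d[1]; return (o+k*d).round(2)
h=s["tool_pos"][2]-48
print("hole top rim",L((390,344),h),"left",L((350,380),h),"right",L((428,380),h))
print("tip rim",L((396,375),38),"l",L((357,400),36.5),"r",L((435,400),36.5))
crop("w32","w32e",300,195,335,235,16)
```

```text
hole top rim [-7.87 46.24 -0.09] left [-1.24 46.24 -7.1 ] right [-1.23 46.24  6.55]
tip rim [-5.13 38.    0.95] l [-1.25 36.5  -5.56] r [-1.24 36.5   7.45]
```

View pics/w32e.png

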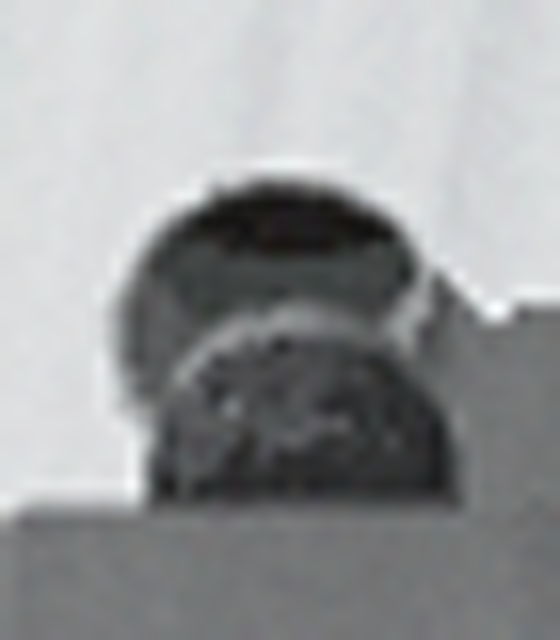

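```bash
python3 -m crank '-0.1 0 -1.2 0; -0.1 4 -1.2 0; -0.1 8 -1.2 0; -0.1 10 -1.2 0; -0.1 12 -1.2 0; -0.1 14 -1.2 0; -0.1 14 -1.2 0'; python3 -m crank '0 2 0 0; 0 4 0 0; 0 6 0 0; 0 6 0 0'
```

```text
time_s: 38.45
tool_pos: [585.2, -95.6, 79.5]
tool_rot: [[-0.778, -0.0, 0.629], [-0.629, -0.0, -0.778], [0.0, -1.0, -0.0]]
ft_force: [0.2, 0.9, -1.0]
finger_gap: 20.7
time_s: 38.85
tool_pos: [585.2, -95.7, 73.6]
tool_rot: [[-0.778, -0.0, 0.628], [-0.628, -0.0, -0.778], [0.0, -1.0, 0.0]]
ft_force: [-0.4, -1.4, -1.5]
finger_gap: 20.9
```

```bash
python3 -m crank '0 3 0 0; 0 6 0 0; 0 9 0 0; 0 12 0 0; 0 14 0 0; 0 16 0 0; 0 18 0 0; 0 19.5 0 0; 0 19.5 0 0'; python3 -c "
from workcell import status as s;d=s.sense();print(d['ft_force'],d['moment'])"
```

```text
time_s: 39.75
tool_pos: [585.3, -95.7, 54.1]
tool_rot: [[-0.778, -0.0, 0.629], [-0.629, -0.0, -0.778], [0.0, -1.0, 0.0]]
ft_force: [1.3, -3.2, -4.3]
finger_gap: 21.2
[ 1.29324923 -3.15461501 -4.25073941] [-0.78527663 -0.11705199 -0.01119358]
```

```bash
python3 -m crank '0 0.7 0 0; 0 1.4 0 0; 0 2.1 0 0; 0 2.8 0 0; 0 3.2 0 0; 0 3.2 0 0'; python3 -c "
from workcell import status as s;d=s.sense();print(d['ft_force'],d['moment'])"
```

```text
time_s: 40.35
tool_pos: [585.4, -95.7, 51.6]
tool_rot: [[-0.778, 0.0, 0.629], [-0.629, 0.0, -0.778], [-0.0, -1.0, 0.0]]
ft_force: [-2.6, -1.4, 9.8]
finger_gap: 20.7
[-2.55900229 -1.35272801  9.79759339] [-0.57446745  0.60408302 -0.00910092]
```

```bash
python3 -m crank '0 0 0 0; 0 0 0 0; 0 0 0 0; 0 0 0 0' 40; python3 -m crank '0 -15 0 0; 0 -50 0 0; 20 -90 0 0; 40 -110 0 0; 60 -110 0 0; 60 -110 0 0; 60 -110 0 0'
python3 - <<'E'
from h import *
s,c,im=snap("wrist","w33"); print(s["tool_pos"],s["ft_force"],s["joint_pos"]); 
s,c,im=snap("scene","s33"); crop("s33","s33c",230,140,470,310,3.3)
s,c,im=snap("top","t33"); crop("t33","t33c",210,100,450,280,3.3)
E
```

```text
time_s: 40.75
tool_pos: [585.3, -95.4, 51.0]
tool_rot: [[-0.778, -0.0, 0.629], [-0.629, 0.0, -0.778], [-0.0, -1.0, -0.0]]
ft_force: [0.0, 0.8, 0.7]
finger_gap: 39.8
time_s: 41.45
tool_pos: [538.8, -133.2, 161.9]
tool_rot: [[-0.778, 0.001, 0.628], [-0.628, 0.001, -0.778], [-0.001, -1.0, 0.0]]
ft_force: [0.4, -0.2, -0.7]
finger_gap: 40.6
[ 538.80745413 -133.21307189  161.91064063] [ 0.39862368 -0.15291108 -0.65545925] [-0.44681797  0.67739448  0.87595881  1.88292502 -0.66279839  0.90029101
 -0.13532505]
```

View pics/w33.png

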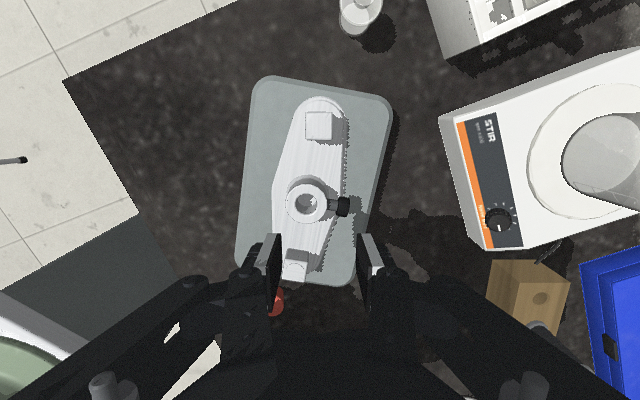

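View pics/s33c.png

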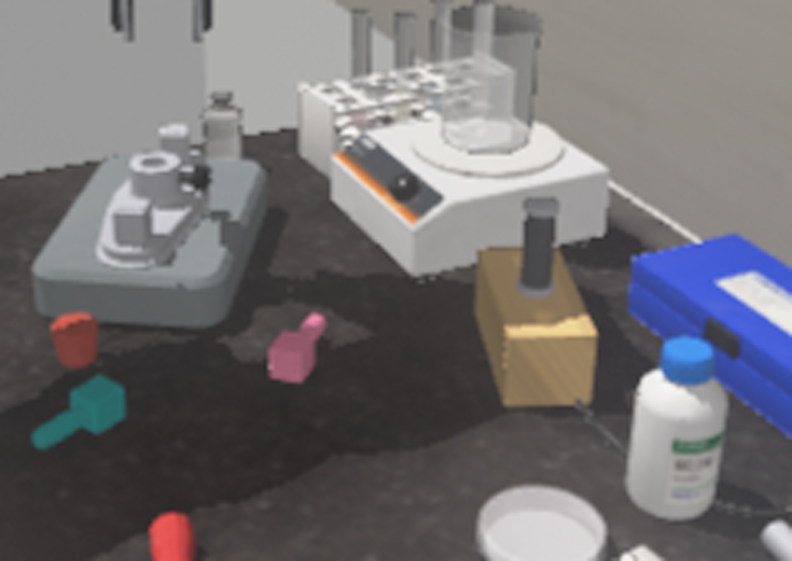

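View pics/t33c.png

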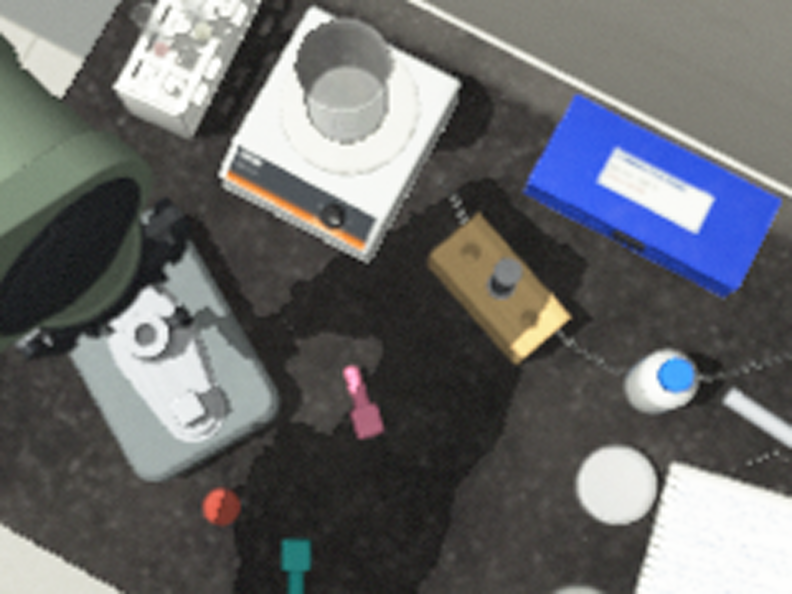

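Run:
```python
from h import *
crop("w33","w33c",285,85,365,165,9)
crop("s33","s33d",255,165,305,205,14)
```

```text
(no output)
```

View pics/w33c.png

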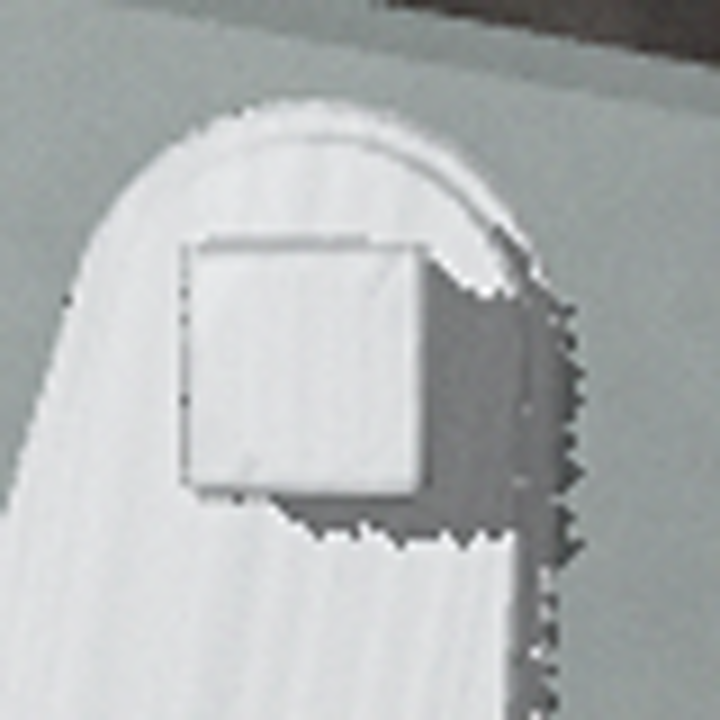

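View pics/s33d.png

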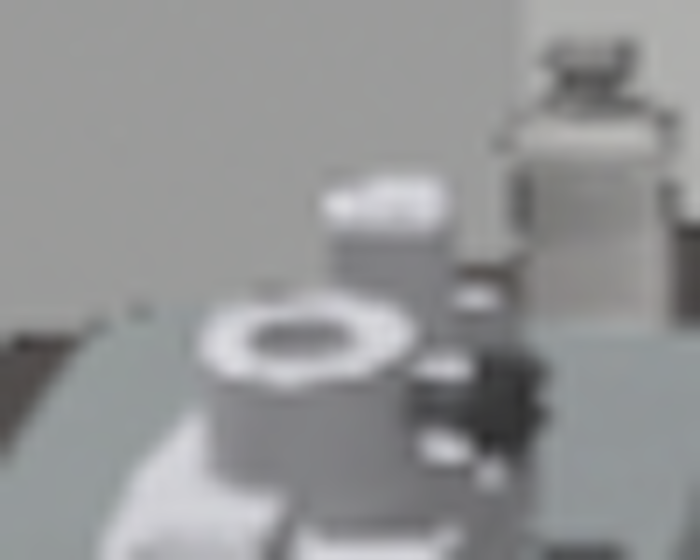

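Run:
```python
from h import *
s,c,_=load("w33");s2,c2,_=load("s33")
P=lambda a,k,u0,v0:((a[0]+.5)/k-.5+u0,(a[1]+.5)/k-.5+v0)
x,r=tri([(c,*P((305,367),9,285,85)),(c2,*P((386,203),14,255,165))]); print(x,r)
A=[onplane(c,*P(a,9,285,85),72) for a in((186,244),(422,248),(420,494),(186,490))]; 
print([np.linalg.norm(A[i]-A[(i+1)%4]).round(1) for i in range(4)], sum(A)/4)
s6,c6,_=load("t33"); print("drift top (top cam)",onplane(c6,*P((507,268),3.3,210,100),108), "scene:",proj(c2,[565.3,-407.8,108]))
```

```text
[586.22662425 -96.17413363  71.29903307] [np.float64(0.11673769461100357), np.float64(0.11673769461091943)]
[np.float64(20.4), np.float64(21.0), np.float64(20.8), np.float64(21.0)] [585.85168332 -96.16000325  72.        ]
drift top (top cam) [ 566.46243379 -409.23988359  108.        ] scene: [392.83658475 200.86007995]
```

```bash
python3 -c "
from workcell import ticket,status; print(ticket.close_job()); print(status.sense()['time_s'])"
```

```text
the job is handed in; nothing more can be done
None
the job is handed in; nothing more can be done
```

The job is done and handed in at about 41.6 s of the 72 s allowed.

- **Drift:** I drove it down through the flange's open hole until the collar seated, at about 51 N vertical force. A wrist picture then showed the two holes in line. I stood the drift back in the middle hole of the block. In the last top view it stands at the same spot as at the start.
- **Bolt:** The tool cannot tilt, so I righted it by levering it in a light grip against the block's edge and end wall. I stood it briefly in the block's hole on the bottle side, took it again by the head, and lowered it into the flange hole. It seated with about 10 N.
- **Last checks:** The head measures 71.3 mm high at its top (72 expected), centred at about (586.2, -96.2), over the hole measured at (586.3, -96.5). Its top face looks square and level. The bottle, stopper and the pink and turquoise look-alikes stand where they were in the final views. The weighing bottle is hidden in the top view but unmoved in the scene view. The gripper ended open and clear.
- **Failed or disagreed:**
  - My first attempt to straighten the bolt in the block's hole slipped out before the wall method worked.
  - Single-view estimates of the bolt's tilt disagreed by about 10°, so I settled it from two views.
  - The scene and top cameras were off by 1 to 2 mm against the wrist camera.

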